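# Load the lilac barrel into the length gauge

### The job

Take the lilac barrel from the blue cradle, lay it in the V-groove of the length gauge and slide it in under the clear cover until its end touches the red end stop. Let go, leaving it lying in the groove against the stop; do not knock the clear cover, and leave the other loose things where they are.

Things in the scene. Friction and masses are not known exactly. Their poses are not given: they have to be found in the camera images.
- rod: The lilac plastic barrel: a plain rigid rod, 30 mm in diameter and 120 mm long, flat ends, about 90 g, two white bands; both ends alike, either end may go first. Origin at its middle, on its axis; its x axis runs along it. It starts level in the blue cradle, axis 45 mm above the table.
- cradle: Blue fixed cradle, 120 x 60 mm base 8 mm thick with two V-supports at 38 to 55 mm either side of its middle, 48 mm wide and 39 mm high; between them the barrel is free for 76 mm, where fingers can straddle it. Origin under its middle, x along the barrel. It can stand left or right of the gauge.
- gauge: Fixed length gauge: grey base 300 (x) x 120 x 20 mm, aluminium 90 degree V-groove along its x axis at y = 0, x pointing to the red stop. Origin under the base's middle. Groove from x = -150 mm to the stop face at +130 mm; its walls are 52 mm wide outside, tops 49 mm high, 30 mm apart at the top. Finger gap from x = -103 to -53 mm: only the 20 mm high base below.
- laying (a point): On the gauge, over the middle of the finger gap (gauge x = -78 mm), 55 mm above the table: where the barrel's middle can be laid so that it rests in the open groove, clear of the cover. In the groove its axis is 55 mm high; smooth, it slides with about 0.5 N (under 3 N) and stays where it is left. Axes as the gauge's.
- rear (a point): Where the middle of the rear end of the fully home barrel lies: gauge x = +10 mm, 55 mm above the table, 20 mm inside the cover's edge and 65 mm below its underside. A pushing tool must lean back there, its top away from the stop, by about 25 to 45 degrees. Axes as the gauge's.
- stop: Red fixed end stop block at the end of the groove, 52 mm wide, 20 mm thick, its top 78 mm above the table, rigid. Origin on the middle of its face that looks down the groove, at the height of a seated barrel's axis; axes as the gauge's.
- cover: Clear fixed cover plate with orange edging over the stop half of the groove, 155 (x) x 110 (y) x 5 mm, underside 120 mm and top 125 mm above the table, from x = -10 to +145 mm of the gauge; it stands on four 8 mm posts at x = 22.5 and 132.5 mm, y = +-48 mm of the gauge. Origin in the middle of its underside; axes as the gauge's.
- basket: Orange fixed basket with parts in it, 150 x 130 x 85 mm, origin under its middle; on the other side of the gauge from the cradle. Bystander.
- bottle: White bottle with a blue cap, 60 mm wide, 160 mm high, loose bystander; origin under its middle.
- cup: Clear cup, 70 mm wide and high, loose bystander; origin under its middle.
- tagbox: Green open box with lime tags, 90 x 70 x 35 mm, loose bystander; origin under its middle.
- marker: Black marker, 120 x 14 x 14 mm, loose bystander; origin under its middle.
- cap: Lilac round cap, 36 mm wide, 25 mm high, loose bystander; origin under its middle.
- caliper: Flat steel bar, 130 x 22 x 12 mm, loose bystander; origin under its middle.
Mind the look-alikes: they are no part of the job. What is meant by the rod is not turquoise, and is the smaller of those in its own colour.

How it is judged (in metres and radians):
At the end, for the whole second after the job is handed in: The barrel lies at rest in the groove, released, its end within 3 mm of the red stop's face, its axis within 4 mm sideways and in height of its seated place and within 3 degrees of the groove's direction (x of rod in the frame of stop between -0.063 and -0.055 m and y of rod in the frame of stop between -0.004 and 0.004 m and z of rod in the frame of stop between -0.004 and 0.004 m and angle between the x axis of rod and the x axis of gauge, either way round below 0.05 rad and linear speed of rod below 0.01 m/s); the robot touches nothing.
It fails at once if the robot knocks the clear cover (more than 15 N) (contact force between any of the arm, the fingers and cover above 15 N).
It fails at once if a loose bystander is moved more than 30 mm (distance of any of bottle, cup, tagbox, marker, cap, caliper from where it was at the start of the episode above 0.03 m).
It also fails if it takes over 64 s, if anything falls off the work surface, if the arm or the gripper's body presses on something with over 40 N, if the wrist force passes 120 N, or if a joint passes its speed limit or range.

### The arm

A 6-joint arm with a two-finger parallel gripper is mounted at the origin on the work surface. World frame = base frame: x ahead of the robot, y to its left, z up, the work surface at z = 0. Lengths are in m, angles in degrees, forces in N, time in s.
With the tool pointing down it reaches from about 0.4 to 0.825 m from the base axis. Payload 7 kg.
Tool frame: the origin (TCP) lies on the centre line of the jaws, within the pads' length; the fingertips stand 14 mm ahead of it and the grasp point (between the pads) lies 5 mm behind it; z points along the fingers, y is the line along which they close (so a half turn about z gives the same grasp; the last joint's range is limited). The gripper opens to 88 mm and grips with 3 to 60 N. Pads are 19 mm wide; open, the fingers measure 130 mm over their backs; the gripper's body (78 mm by 193 mm) begins 47 mm behind the grasp point.
Start: joints at [83.027, 20.546, 0.682, 0, -70.136, -16.507], TCP at [0.269, 0.619, 0.241] pointing down, gripper open.
Joint ranges: [-176.03, 176.03], [-82.01, 121.73], [-58.28, 71.71], [-173.87, 95.51], [-174.79, -0.11], [-173.66, 173.66]. Speed limits (degrees/s): [136.94, 136.94, 172.46, 180, 180, 180].

### API

Orientations are given as [roll, pitch, yaw] about the fixed x, y, z axes, in that order (R = Rz(yaw) Ry(pitch) Rx(roll)).
In Python, from plant import r gives the robot as it stands.
- The arm moves only by the tool send_rows, never from a script. Its argument "steps" is a list of rows, each an object with "dp": the shift along the tool's x, y, z in mm, a list of three; "roll": the turn about the tool's z in rad; "jaw": the opening in per cent of the stroke, from 0 (shut) to 100 (fully open). In form: [{"dp": [tx, ty, tz], "roll": roll, "jaw": jaw}, ...]. A call has 1 to 5 rows; each row is the pose to reach, as a shift and turn from the pose commanded when the call began, along the tool's axes at that moment; what a row does not reach only later rows make up. A row lasts 1/8 s, in which the tool goes at most 62.5 mm and 10.7 degrees, less where a joint would pass 70% of its speed; a pose out of reach is approached as far as the arm can. A call with a gripper value outside its range is refused whole. The fingers move at their own pace and stop on an object; "newtons" is the grip in N (left out, the last holds). Time passes only in rows, so rows that repeat a pose let the fingers close. It gives the time, the measured TCP pose, the force, the opening and the grip force at its end, in the units of the state.
- r.get_state(): the state, without advancing time (a new reading comes with each control period).
- r.capture(name): name is "scene" or "top" or "wrist"; returns a dict with "image" (420x560x3 uint8, blue, green, red), "K" (3x3 intrinsics, pixels), "dist" ([k1, k2, p1, p2, k3] as OpenCV has them; the pictures are not rectified), "rvec" (rotation vector, rad) and "tvec" (3), from world to camera coordinates, as OpenCV has them. Camera axes: x right, y down, z forward; pixel columns grow to the right and rows downward; lengths in m; the calibration is good to about 2 mm. A picture is of the moment at which its call begins. There is no depth.
- r.close_job(): hands the job in; it is judged then, once.
The state is a dict: "time_s": time; "joints": joint angles; "qd": joint speeds; "joint_torque": joint torques, N m; "tcp_pos": TCP position; "eef_rot": TCP orientation; "contact_force": force on the tool from outside, world axes, zero at the start; "moment": the same for the moment, N m; "gripper_width": finger opening in m; "gripper_force": force on a finger pad.
Only numpy, scipy, OpenCV 4.12 (cv2) and the standard library are available. Lean on these libraries where they do the work, as an engineer would, in place of code of your own. Each camera call takes 0.05 s, during which the arm holds its last target. There are 200 camera calls.

## Working session

There is one attempt and no reset: what is moved stays moved. The work goes in short steps, Python scripts to look and compute and a tool call to move; the robot and the scene stay as the last step left them, time stands still between calls to the robot, and variables do not carry over. Pictures are saved under pics/ and viewed, at most 10 in all, crops included, and the job is handed in when it is done.

Besides the shell and the picture viewer there is one more tool, called after "Emit:" by a JSON object that holds its "fn" and its "kwargs". send_rows: Moves the arm, as the interface text tells. Its arguments: {"type":"object","properties":{"steps":{"type":"array","items":{"type":"object","properties":{"dp":{"type":"array","items":{"type":"number"}},"roll":{"type":"number"},"jaw":{"type":"number"}}}},"newtons":{"type":"number"}},"required":["steps"]}

```bash
mkdir -p pics; ls
python3 - <<'E'
from plant import r
import cv2,pickle
print(r.get_state())
d={}
for n in("scene","top","wrist"):
    c=r.capture(n); d[n]=c; cv2.imwrite(f"pics/{n}0.png",c["image"]); print(n,c["tvec"],c["rvec"])
pickle.dump(d,open("c0.pkl","wb"))
E
```

```text
pics
{'time_s': 0.0, 'joints': array([ 8.30262433e+01,  2.05918874e+01,  6.34630151e-01, -1.97799710e-02,
       -7.01375335e+01, -1.65067366e+01]), 'qd': array([-0.04877621, -0.07416077,  0.09416684,  0.07502445,  0.03895709,
       -0.02209135]), 'joint_torque': array([-7.04717295e-04, -5.82710302e+01,  2.93055314e+01,  6.99729145e+00,
        7.01461133e-03, -1.67542430e-04]), 'tcp_pos': array([0.26878539, 0.61866546, 0.23962516]), 'eef_rot': array([ 1.79903832e+02, -9.10712682e-03, -2.34872216e+01]), 'contact_force': array([-0.98257974,  0.16680007,  0.33545753]), 'moment': array([ 0.06182781,  0.01083181, -0.03427342]), 'gripper_force': 0.0, 'gripper_width': 0.08766631420455318}
scene [-0.47164478 -0.07005843  1.18089925] [ 2.01306504  0.66357766 -0.37030596]
top [-0.0236678   0.56281171  1.06819893] [ 2.16559755 -2.14450181  0.15770148]
wrist [ 0.673975   -0.03066012  0.38806241] [-1.63876061  2.49946491  0.3083461 ]
```

View pics/top0.png

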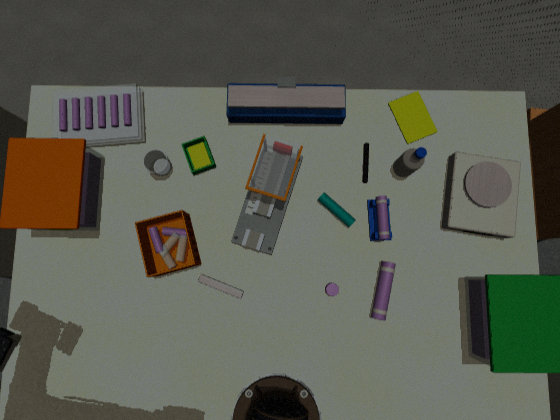

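View pics/scene0.png

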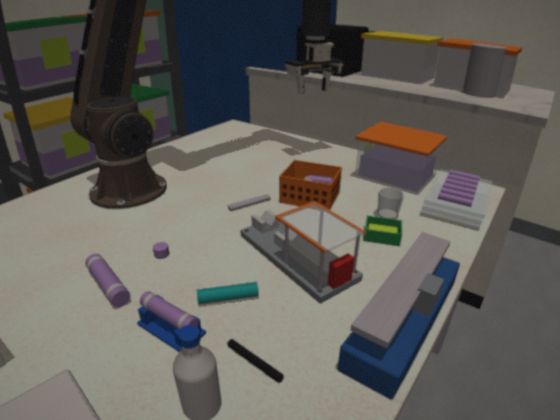

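The top view shows the rod in the blue cradle at about (382,218). The gauge runs from (253,235) to the red stop at (283,148). The cover's orange frame corners are near (265,137), (302,150), (249,190) and (290,200).

```bash
cat > h.py <<'E'
import cv2,numpy as np,pickle
def ray(c,uv):
    p=cv2.undistortPoints(np.array(uv,float).reshape(-1,1,2),c["K"],np.array(c["dist"])).reshape(-1,2)
    R=cv2.Rodrigues(np.array(c["rvec"]))[0]; o=-R.T@np.array(c["tvec"]).ravel()
    return o,np.c_[p,np.ones(len(p))]@R
def plane(c,uv,z):
    o,d=ray(c,uv); return o+d*((z-o[2])/d[:,2])[:,None]
def proj(c,P): return cv2.projectPoints(np.array(P,float).reshape(-1,1,3),np.array(c["rvec"]),np.array(c["tvec"]),c["K"],np.array(c["dist"]))[0].reshape(-1,2)
def mask(c,lo,hi,roi=None):
    m=cv2.inRange(cv2.cvtColor(c["image"],cv2.COLOR_BGR2HSV),lo,hi)
    if roi:
        k=np.zeros_like(m); x0,y0,x1,y1=roi; k[y0:y1,x0:x1]=m[y0:y1,x0:x1]; m=k
    return m
def rect(m):
    p=cv2.findNonZero(m); return cv2.minAreaRect(p),len(p)
E
python3 - <<'E'
from h import *
d=pickle.load(open("c0.pkl","rb")); c=d["top"]
hsv=cv2.cvtColor(c["image"],cv2.COLOR_BGR2HSV)
for uv in[(382,205),(283,148),(262,170),(240,225),(375,232),(387,285)]: print(uv,hsv[uv[1],uv[0]])
m=mask(c,(130,40,60),(165,255,255),(365,185,400,250)); R,n=rect(m); print("rod",R,n)
b=cv2.boxPoints(R); print(plane(c,b,.05).round(4)); print(plane(c,[R[0]],.045))
s=mask(c,(100,100,20),(125,255,255),(355,185,400,250)); R,n=rect(s); print("cradle",R,n,plane(c,[R[0]],.015))
o=mask(c,(5,120,100),(22,255,255),(235,125,310,212)); R,n=rect(o); print("cover",R,n); b=cv2.boxPoints(R); P=plane(c,b,.125); print(P.round(4),P.mean(0))
q=mask(c,(0,70,60),(5,255,255),(265,135,300,160))|mask(c,(172,70,60),(180,255,255),(265,135,300,160)); R,n=rect(q); print("stop",R,n,plane(c,[R[0]],.078))
big=cv2.resize(np.hstack([c["image"][120:265,220:320],c["image"][130:275,340:440]]),None,fx=4,fy=4,interpolation=cv2.INTER_CUBIC)
cv2.imwrite("pics/crop1.png",big)
E
```

```text
(382, 205) [143  73 108]
(283, 148) [177 109  82]
(262, 170) [ 0  0 91]
(240, 225) [80 10 77]
(375, 232) [109 252  82]
(387, 285) [143  79 103]
rod ((383.0380554199219, 217.03302001953125), (42.534488677978516, 9.048375129699707), 85.91438293457031) 323
[[ 0.6085 -0.2756  0.05  ]
 [ 0.6106 -0.3008  0.05  ]
 [ 0.4922 -0.3061  0.05  ]
 [ 0.4902 -0.2812  0.05  ]]
[[ 0.55060507 -0.29225847  0.045     ]]
cradle ((379.2000427246094, 219.60000610351562), (40.56083297729492, 21.954357147216797), 86.3086166381836) 438 [[ 0.54690888 -0.28889781  0.015     ]]
cover ((273.5500183105469, 166.85000610351562), (42.058292388916016, 57.55344772338867), 18.43494987487793) 347
[[ 0.614   0.0871  0.125 ]
 [ 0.7616  0.0424  0.125 ]
 [ 0.7265 -0.0634  0.125 ]
 [ 0.5801 -0.0167  0.125 ]] [0.67056286 0.01233989 0.125     ]
stop ((282.2513427734375, 147.30810546875), (18.895017623901367, 7.793275833129883), 17.10272979736328) 137 [[ 0.73732335 -0.00983648  0.078     ]]
```

View pics/crop1.png

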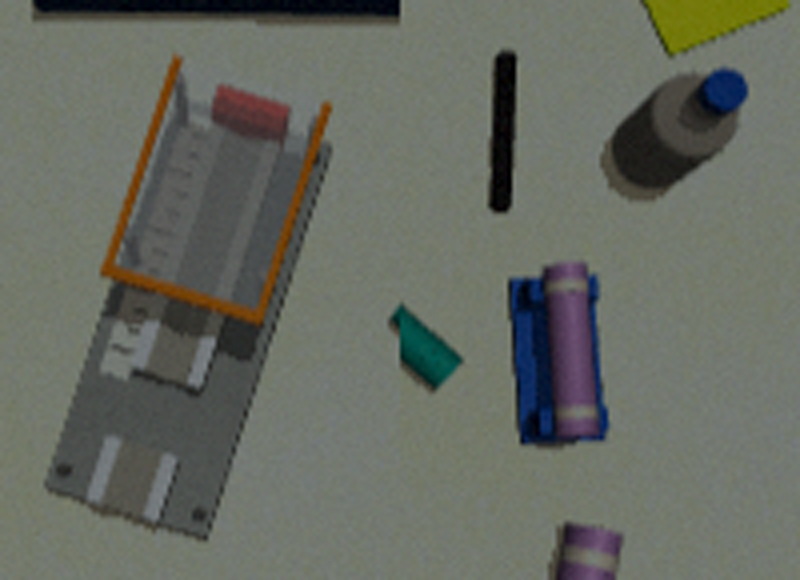

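Emit:
{"fn": "send_rows", "kwargs": {"steps": [{"dp": [204,237,0],"roll": 0,"jaw": 100},{"dp": [204,237,0],"roll": 0,"jaw": 100},{"dp": [204,237,0],"roll": 0,"jaw": 100},{"dp": [204,237,0],"roll": 0,"jaw": 100},{"dp": [204,237,0],"roll": 0,"jaw": 100}]}}

```text
time_s: 0.78
tcp_pos: [0.3617, 0.3186, 0.2406]
eef_rot: [-180.0, -0.0, -23.5]
contact_force: [1.7, 0.2, -0.3]
gripper_width: 0.0878
gripper_force: 0.0
```

Emit:
{"fn": "send_rows", "kwargs": {"steps": [{"dp": [204,237,0],"roll": 0,"jaw": 100},{"dp": [204,237,0],"roll": 0,"jaw": 100},{"dp": [204,237,0],"roll": 0,"jaw": 100},{"dp": [204,237,0],"roll": 0,"jaw": 100},{"dp": [204,237,0],"roll": 0,"jaw": 100}]}}

```text
time_s: 1.4
tcp_pos: [0.4543, 0.0202, 0.2409]
eef_rot: [-180.0, -0.0, -23.5]
contact_force: [1.5, 0.9, 0.2]
gripper_width: 0.0877
gripper_force: 0.0
```

Emit:
{"fn": "send_rows", "kwargs": {"steps": [{"dp": [204,237,0],"roll": 0,"jaw": 100},{"dp": [204,237,0],"roll": 0,"jaw": 100},{"dp": [204,237,0],"roll": 0,"jaw": 100},{"dp": [204,237,0],"roll": 0,"jaw": 100},{"dp": [204,237,0],"roll": 0,"jaw": 100}]}}

```text
time_s: 2.02
tcp_pos: [0.5471, -0.2784, 0.2404]
eef_rot: [-180.0, 0.0, -23.5]
contact_force: [1.1, 1.0, 0.2]
gripper_width: 0.0878
gripper_force: 0.0
```

Emit:
{"fn": "send_rows", "kwargs": {"steps": [{"dp": [450,0,-60],"roll": 0,"jaw": 100},{"dp": [450,0,-60],"roll": 0,"jaw": 100},{"dp": [450,0,-60],"roll": 0,"jaw": 100},{"dp": [450,0,-60],"roll": 0,"jaw": 100},{"dp": [450,0,-60],"roll": 0,"jaw": 100}]}}

```text
time_s: 2.65
tcp_pos: [0.8278, -0.3983, 0.2813]
eef_rot: [180.0, 0.0, -23.5]
contact_force: [2.9, -0.3, 1.8]
gripper_width: 0.088
gripper_force: 0.0
```

Emit:
{"fn": "send_rows", "kwargs": {"steps": [{"dp": [100,0,0],"roll": 0,"jaw": 100},{"dp": [100,0,0],"roll": 0,"jaw": 100},{"dp": [100,0,0],"roll": 0,"jaw": 100}]}}

```text
time_s: 3.02
tcp_pos: [0.8917, -0.4244, 0.2571]
eef_rot: [179.7, -0.9, -23.5]
contact_force: [1.2, 0.4, -1.4]
gripper_width: 0.0877
gripper_force: 0.0
```

Run:
```python
from plant import r
s=r.get_state(); print(s["joints"],s["tcp_pos"],s["eef_rot"])
```

```text
[ -14.10082697   58.29257216   71.35133191    0.41202441 -102.25410966
   80.73095529] [ 0.89169247 -0.4243827   0.25708806] [179.7334948   -0.85910027 -23.45815259]
```

Emit:
{"fn": "send_rows", "kwargs": {"steps": [{"dp": [250,0,0],"roll": 0,"jaw": 100},{"dp": [250,0,0],"roll": 0,"jaw": 100},{"dp": [250,0,0],"roll": 0,"jaw": 100},{"dp": [250,0,0],"roll": 0,"jaw": 100}]}}

```text
time_s: 3.52
tcp_pos: [0.934, -0.4386, 0.2198]
eef_rot: [179.3, -5.2, -23.4]
contact_force: [-0.3, 0.0, -0.6]
gripper_width: 0.0878
gripper_force: 0.0
```

Run:
```python
from plant import r
s=r.get_state(); print(s["joints"],s["tcp_pos"],s["eef_rot"])
```

```text
[-13.90499345  60.94217034  71.68662354   1.50620134 -95.75340278
  80.64424517] [ 0.93403558 -0.43856692  0.21983624] [179.34804958  -5.16789556 -23.44764432]
```

Emit:
{"fn": "send_rows", "kwargs": {"steps": [{"dp": [-60,0,-20],"roll": 0,"jaw": 100},{"dp": [-60,0,-20],"roll": 0,"jaw": 100},{"dp": [-60,0,-20],"roll": 0,"jaw": 100}]}}

```text
time_s: 3.9
tcp_pos: [0.8764, -0.4137, 0.238]
eef_rot: [179.3, -5.3, -23.4]
contact_force: [0.1, 0.6, 1.6]
gripper_width: 0.0876
gripper_force: 0.0
```

```bash
cat >> h.py <<'E'
from scipy.spatial.transform import Rotation as Ro
def st():
    from plant import r
    s=r.get_state(); R=Ro.from_euler("xyz",s["eef_rot"],degrees=True).as_matrix(); return np.array(s["tcp_pos"]),R,s
def to(P,yaw=None):
    p,R,s=st(); d=R.T@(np.array(P)-p)*1000
    out="dp %s n=%.1f"%(d.round(0),np.linalg.norm(d)/62.5)
    if yaw is not None:
        dy=(yaw-s["eef_rot"][2]+90)%180-90; out+=" roll %.3f"%(-np.radians(dy))
    h=np.degrees(np.arctan2(R[1,2],R[0,2])); t=np.degrees(np.arccos(-R[2,2]))
    print(out,"| tilt %.1f heading %.1f"%(t,h), "t",round(s["time_s"],1))
E
python3 -c "
from h import *
to([.551,-.292,.20],2.7)"
```

```text
dp [-349.   18.    6.] n=5.6 roll -0.456 | tilt 5.3 heading -30.6 t 3.9
```

Emit:
{"fn": "send_rows", "kwargs": {"steps": [{"dp": [-349,18,-30],"roll": -0.45,"jaw": 100},{"dp": [-349,18,-30],"roll": -0.45,"jaw": 100},{"dp": [-349,18,-30],"roll": -0.45,"jaw": 100},{"dp": [-349,18,-30],"roll": -0.45,"jaw": 100},{"dp": [-349,18,-30],"roll": -0.45,"jaw": 100}]}}

```text
time_s: 4.53
tcp_pos: [0.5864, -0.3047, 0.2342]
eef_rot: [177.1, -4.4, 2.4]
contact_force: [-0.3, 0.2, 1.2]
gripper_width: 0.088
gripper_force: 0.0
```

Emit:
{"fn": "send_rows", "kwargs": {"steps": [{"dp": [-35,0,0],"roll": 0,"jaw": 100},{"dp": [-35,0,0],"roll": 0,"jaw": 100}]}}

```text
time_s: 4.78
tcp_pos: [0.5515, -0.3066, 0.2326]
eef_rot: [177.1, -4.5, 2.4]
contact_force: [0.5, -0.3, 0.1]
gripper_width: 0.0875
gripper_force: 0.0
```

Run:
```python
from h import *
from plant import r
to([.551,-.292,.20],2.7)
c=r.capture("wrist"); cv2.imwrite("pics/w1.png",c["image"]); pickle.dump(c,open("w1.pkl","wb"))
print(proj(c,[[.551,-.292,.045],[.491,-.295,.045],[.611,-.289,.045]]))
```

```text
dp [ -2. -16.  32.] n=0.6 roll -0.006 | tilt 5.3 heading -30.2 t 4.8
[[254.28856888 209.49267735]
 [255.63764157 264.72507055]
 [252.83780997 150.8353325 ]]
```

View pics/w1.png

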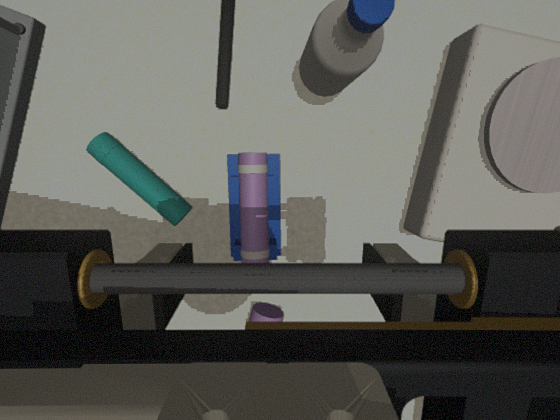

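The wrist view shows the rod's axis at column 254, rows 152–263, matching the estimate, so I'll descend.

```bash
python3 -c "
from h import *
to([.551,-.292,.10]);to([.551,-.292,.041])"
```

```text
dp [-12. -22. 131.] n=2.1 | tilt 5.3 heading -30.4 t 4.8
dp [-16. -24. 190.] n=3.1 | tilt 5.3 heading -30.4 t 4.8
```

Emit:
{"fn": "send_rows", "kwargs": {"steps": [{"dp": [-6,-19,60],"roll": 0,"jaw": 100},{"dp": [-12,-22,120],"roll": 0,"jaw": 100},{"dp": [-14,-23,165],"roll": 0,"jaw": 100},{"dp": [-16,-24,190],"roll": 0,"jaw": 100},{"dp": [-16,-24,190],"roll": 0,"jaw": 100}]}}

```text
time_s: 5.45
tcp_pos: [0.5502, -0.292, 0.0364]
eef_rot: [177.2, -4.1, 2.4]
contact_force: [0.0, -0.8, 1.3]
gripper_width: 0.0877
gripper_force: 0.0
```

Emit:
{"fn": "send_rows", "kwargs": {"newtons": 15, "steps": [{"dp": [0,0,0],"roll": 0,"jaw": 20},{"dp": [0,0,0],"roll": 0,"jaw": 20},{"dp": [0,0,0],"roll": 0,"jaw": 20},{"dp": [0,0,0],"roll": 0,"jaw": 20},{"dp": [0,0,0],"roll": 0,"jaw": 20}]}}

```text
time_s: 6.08
tcp_pos: [0.5501, -0.292, 0.0393]
eef_rot: [177.2, -4.4, 2.4]
contact_force: [-0.3, -1.1, -0.5]
gripper_width: 0.0433
gripper_force: 0.0
```

Emit:
{"fn": "send_rows", "kwargs": {"newtons": 15, "steps": [{"dp": [0,0,0],"roll": 0,"jaw": 20},{"dp": [0,0,0],"roll": 0,"jaw": 20},{"dp": [0,0,0],"roll": 0,"jaw": 20}]}}

```text
time_s: 6.45
tcp_pos: [0.55, -0.2918, 0.039]
eef_rot: [177.2, -4.3, 2.4]
contact_force: [-1.1, 3.2, 3.1]
gripper_width: 0.0295
gripper_force: 15.0
```

Emit:
{"fn": "send_rows", "kwargs": {"steps": [{"dp": [0,0,-30],"roll": 0,"jaw": 20},{"dp": [0,0,-60],"roll": 0,"jaw": 20},{"dp": [0,0,-110],"roll": 0,"jaw": 20},{"dp": [0,0,-110],"roll": 0,"jaw": 20}]}}

```text
time_s: 6.95
tcp_pos: [0.5437, -0.2875, 0.1528]
eef_rot: [177.0, -4.7, 2.5]
contact_force: [0.3, -0.3, -1.0]
gripper_width: 0.0291
gripper_force: 15.0
```

```bash
python3 -c "
from h import *
print(.6061-.078*np.cos(np.radians(17.2)),.0323+.078*np.sin(np.radians(17.2)))
to([.5316,.0554,.15],-17.2)"
```

```text
0.5315882877544572 0.05536522790343564
dp [   2. -343.  -15.] n=5.5 roll 0.343 | tilt 5.6 heading -29.8 t 7.0
```

Emit:
{"fn": "send_rows", "kwargs": {"steps": [{"dp": [0,0,-45],"roll": 0,"jaw": 20},{"dp": [0,-62,-60],"roll": 0.1,"jaw": 20},{"dp": [0,-124,-65],"roll": 0.2,"jaw": 20},{"dp": [2,-186,-65],"roll": 0.343,"jaw": 20},{"dp": [2,-248,-65],"roll": 0.343,"jaw": 20}]}}

```text
time_s: 7.58
tcp_pos: [0.5285, -0.0353, 0.2006]
eef_rot: [178.8, -5.0, -17.4]
contact_force: [2.1, 0.0, -0.5]
gripper_width: 0.0293
gripper_force: 15.0
```

```bash
python3 -c "
from h import *
to([.5316,.0554,.20],-17.2)"
```

```text
dp [-24. -87.  -3.] n=1.5 roll -0.004 | tilt 5.2 heading -31.0 t 7.6
```

Emit:
{"fn": "send_rows", "kwargs": {"steps": [{"dp": [-24,-60,-3],"roll": 0,"jaw": 20},{"dp": [-24,-87,-3],"roll": 0,"jaw": 20},{"dp": [-24,-87,-3],"roll": 0,"jaw": 20}]}}

```text
time_s: 7.95
tcp_pos: [0.532, 0.0552, 0.1993]
eef_rot: [178.7, -5.0, -17.1]
contact_force: [-0.4, -0.4, -0.2]
gripper_width: 0.0298
gripper_force: 15.0
```

Run:
```python
from h import *
from plant import r
to([.5316,.0554,.08],-17.2); to([.5316,.0554,.05],-17.2)
a=np.radians(-17.2); ex=np.array([np.cos(a),np.sin(a),0]); ey=np.array([-ex[1],ex[0],0]); O=np.array([.6061,.0323,0])
G=lambda x,y,z: O+x*ex+y*ey+np.array([0,0,z])
cs=[("wrist",r.capture("wrist")),("top",r.capture("top"))]
for n,c in cs:
    im=c["image"].copy()
    for P in [G(-.150,.06,.02),G(-.150,-.06,.02),G(-.15,.015,.049),G(-.15,-.015,.049),G(-.103,.026,.049),G(-.103,-.026,.049),G(-.053,.026,.049),G(-.053,-.026,.049),G(-.01,.055,.125),G(-.01,-.055,.125),G(.13,0,.078)]:
        u=proj(c,[P])[0]; cv2.circle(im,tuple((u*16).astype(int).tolist()),24,(0,255,255),-1,shift=4)
    if n=="top": top=cv2.resize(im[120:265,220:320],None,fx=4,fy=4,interpolation=cv2.INTER_CUBIC)
    else: w=im
cv2.imwrite("pics/w2.png",w); cv2.imwrite("pics/t2.png",top)
```

```text
dp [-11.  -3. 119.] n=1.9 roll 0.001 | tilt 5.1 heading -31.2 t 8.0
dp [-13.  -3. 149.] n=2.4 roll 0.001 | tilt 5.1 heading -31.2 t 8.0
```

View pics/w2.png

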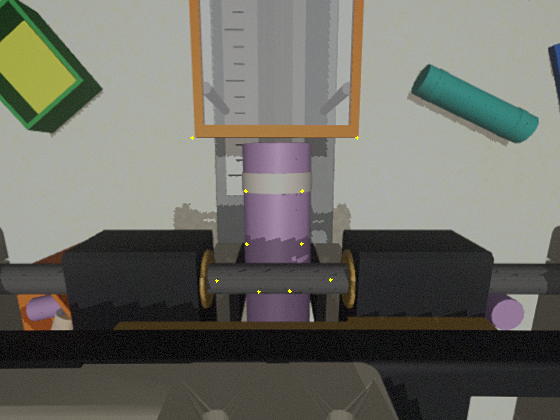

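View pics/t2.png

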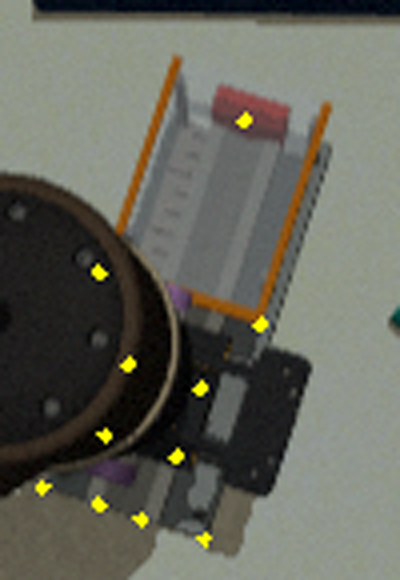

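The wrist view shows the held rod's front end at columns 243–312. The cover's near edge runs from (193,136) to (362,136), about 2 px right of my estimate, so I'll measure the offset.

Run:
```python
from h import *
from plant import r
c=r.capture("wrist"); p,R,s=st()
a=np.radians(-17.2); ex=np.array([np.cos(a),np.sin(a),0]); ey=np.array([-ex[1],ex[0],0]); O=np.array([.6061,.0323,0])
loc=lambda P:np.c_[(P-O)@ex,(P-O)@ey].round(4)
# rod as seen
m=mask(c,(130,40,60),(165,255,255),(200,140,350,230))
g=p-R[:,2]*.005; print("grasp",loc(g[None]),g)
for row in(155,165,205,225):
    x=np.flatnonzero(m[row]); print(row,x.min(),x.max(),loc(plane(c,[[(x.min()+x.max())/2,row]],g[2])))
o=mask(c,(5,120,100),(22,255,255),(180,0,380,145))
for row in(20,60,100):
    x=np.flatnonzero(o[row]); L=x[x<277];Q=x[x>277]; print(row,L.min(),L.max(),Q.min(),Q.max(),loc(plane(c,[[L.min(),row],[Q.max(),row]],.125)))
for col in(230,330):
    y=np.flatnonzero(o[:,col]); print(col,y.min(),y.max(),loc(plane(c,[[col,y.max()]],.125)))
im=cv2.cvtColor(c["image"],cv2.COLOR_BGR2GRAY)
for row in(40,90): print(row,cv2.blur(im,(1,15))[row,205:352:3])
```

```text
grasp [[-0.0778 -0.0024]] [0.53109158 0.05302942 0.20445887]
155 243 310 [[-0.0229 -0.0018]]
165 243 310 [[-0.0272 -0.0018]]
205 244 309 [[-0.0447 -0.0017]]
225 245 310 [[-0.0538 -0.0021]]
20 186 194 350 358 [[ 0.0615  0.053 ]
 [ 0.0622 -0.0553]]
60 189 196 349 357 [[ 0.0381  0.0523]
 [ 0.0385 -0.0556]]
100 190 198 348 355 [[ 0.0137  0.0528]
 [ 0.0138 -0.0552]]
230 125 137 [[-0.0098  0.0275]]
330 125 136 [[-0.0092 -0.0393]]
40 [170 156 130 130 131 144 147 147 147 142 142 142 145 147 147 147 148 134
 134 134 134 133 136 137 136 137 137 136 138 146 146 146 145 128 129 129
 129 129 129 129 129 148 148 140 171 170 170 172 112]
90 [136 132 127 129 132 133 149 149 148 145 144 144 143 150 148 149 149 134
 134 136 134 134 136 137 137 138 137 137 139 148 149 148 146 129 129 129
 130 129 129 128 135 147 140 139 134 135 137 121 126]
```

Run:
```python
from h import *
from plant import r
c=r.capture("wrist")
a=np.radians(-17.2); ex=np.array([np.cos(a),np.sin(a),0]); ey=np.array([-ex[1],ex[0],0]); O=np.array([.6061,.0323,0])
im=cv2.blur(cv2.cvtColor(c["image"],cv2.COLOR_BGR2GRAY),(1,9)).astype(int)
for row in(20,40,60,90,110):
    g=np.diff(im[row]); 
    i=[k for k in range(235,315) if abs(g[k])>=5]; print(row,i)
    P=plane(c,[[256,row],[292,row],[274,row]],.049); print(((P-O)@ey).round(4))
```

```text
20 [252, 253, 288, 301]
[ 0.0114 -0.0191 -0.0038]
40 [253, 288, 301]
[ 0.0116 -0.0191 -0.0037]
60 [240, 253, 254, 288, 301]
[ 0.0119 -0.0192 -0.0037]
90 [254, 288, 300, 301]
[ 0.0122 -0.0193 -0.0035]
110 [254, 288, 300, 301]
[ 0.0125 -0.0194 -0.0034]
```

```bash
python3 -c "
from h import *
to([.5322,.0558,.08]);to([.5322,.0558,.052])"
```

```text
dp [-11.  -6. 119.] n=1.9 | tilt 5.1 heading -31.5 t 8.2
dp [-13.  -7. 147.] n=2.4 | tilt 5.1 heading -31.5 t 8.2
```

Emit:
{"fn": "send_rows", "kwargs": {"steps": [{"dp": [-5,-2,60],"roll": 0,"jaw": 20},{"dp": [-10,-3,110],"roll": 0,"jaw": 20},{"dp": [-12,-4,130],"roll": 0,"jaw": 20},{"dp": [-13,-4,140],"roll": 0,"jaw": 20},{"dp": [-13,-4,146],"roll": 0,"jaw": 20}]}}

```text
time_s: 8.78
tcp_pos: [0.5324, 0.0537, 0.0537]
eef_rot: [178.8, -5.1, -17.3]
contact_force: [0.1, -0.0, -0.7]
gripper_width: 0.0296
gripper_force: 15.0
```

Emit:
{"fn": "send_rows", "kwargs": {"steps": [{"dp": [0,0,1],"roll": 0,"jaw": 20},{"dp": [0,0,1],"roll": 0,"jaw": 20}]}}

```text
time_s: 9.02
tcp_pos: [0.5327, 0.0543, 0.0534]
eef_rot: [178.8, -5.1, -17.3]
contact_force: [-0.3, 0.1, -1.7]
gripper_width: 0.0298
gripper_force: 15.0
```

Emit:
{"fn": "send_rows", "kwargs": {"steps": [{"dp": [0,0,2],"roll": 0,"jaw": 20},{"dp": [0,0,3.5],"roll": 0,"jaw": 20},{"dp": [0,0,3.5],"roll": 0,"jaw": 20}]}}

```text
time_s: 9.4
tcp_pos: [0.5325, 0.0539, 0.0492]
eef_rot: [178.8, -5.0, -17.3]
contact_force: [0.2, -0.9, -0.6]
gripper_width: 0.0296
gripper_force: 15.0
```

Emit:
{"fn": "send_rows", "kwargs": {"steps": [{"dp": [0,0,0],"roll": 0,"jaw": 45},{"dp": [0,0,0],"roll": 0,"jaw": 65},{"dp": [0,0,0],"roll": 0,"jaw": 65},{"dp": [0,0,0],"roll": 0,"jaw": 65}]}}

```text
time_s: 9.9
tcp_pos: [0.5324, 0.054, 0.0491]
eef_rot: [178.8, -5.0, -17.3]
contact_force: [0.1, 0.7, 0.3]
gripper_width: 0.0561
gripper_force: 0.0
```

Emit:
{"fn": "send_rows", "kwargs": {"steps": [{"dp": [0,0,-40],"roll": 0,"jaw": 65},{"dp": [0,0,-100],"roll": 0,"jaw": 30},{"dp": [0,0,-160],"roll": 0,"jaw": 0},{"dp": [0,0,-160],"roll": 0,"jaw": 0}]}}

```text
time_s: 10.4
tcp_pos: [0.5224, 0.0627, 0.2139]
eef_rot: [179.2, -5.4, -17.3]
contact_force: [-0.4, 0.1, -2.0]
gripper_width: 0.0327
gripper_force: 0.0
```

Run:
```python
from h import *
from plant import r
c=r.capture("wrist"); p,R,s=st()
a=np.radians(-17.2); ex=np.array([np.cos(a),np.sin(a),0]); ey=np.array([-ex[1],ex[0],0]); O=np.array([.6062,.0310,0])
to([.91,-.1,.26])
m=mask(c,(130,40,60),(165,255,255),(200,100,350,300))
for row in range(130,260,15):
    x=np.flatnonzero(m[row]); 
    if len(x)>20:
        P=plane(c,[[(x.min()+x.max())/2,row]],.055)-O; print(row,x.min(),x.max(),P@ex,P@ey)
y=np.flatnonzero(m[:,275]);P=plane(c,[[275,y.min()]],.065)-O;print(y.min(),P@ex)
cv2.imwrite("pics/w3.png",c["image"])
```

```text
dp [422.  39. -10.] n=6.8 | tilt 5.3 heading -28.0 t 10.4
145 266 295 [-0.02180069] [-0.00013165]
175 266 295 [-0.04945566] [-0.0001029]
190 266 295 [-0.06358351] [-8.79707144e-05]
205 266 295 [-0.07791439] [-7.26617011e-05]
220 267 295 [-0.09245291] [-0.00053777]
235 267 295 [-0.10719644] [-0.00052511]
140 [-0.01794267]
```

View pics/w3.png

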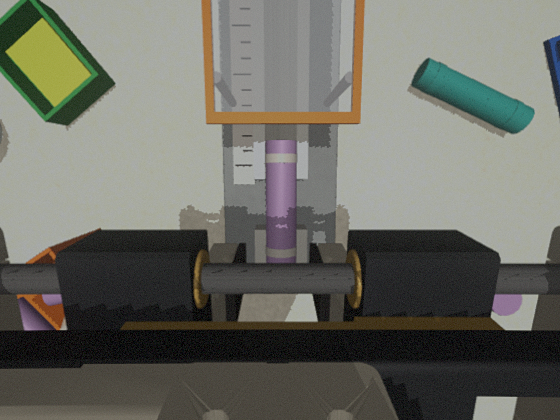

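Emit:
{"fn": "send_rows", "kwargs": {"steps": [{"dp": [478,85,-60],"roll": 0,"jaw": 0},{"dp": [478,85,-60],"roll": 0,"jaw": 0},{"dp": [478,85,-60],"roll": 0,"jaw": 0},{"dp": [478,85,-60],"roll": 0,"jaw": 0},{"dp": [478,85,-60],"roll": 0,"jaw": 0}]}}

```text
time_s: 11.08
tcp_pos: [0.7925, -0.0803, 0.2726]
eef_rot: [178.7, -4.9, -17.3]
contact_force: [1.0, 1.5, 0.6]
gripper_width: 0.0004
gripper_force: 0.0
```

Emit:
{"fn": "send_rows", "kwargs": {"steps": [{"dp": [320,50,-60],"roll": 0,"jaw": 0},{"dp": [320,50,-60],"roll": 0,"jaw": 0},{"dp": [320,50,-60],"roll": 0,"jaw": 0},{"dp": [320,50,-60],"roll": 0,"jaw": 0},{"dp": [320,50,-60],"roll": 0,"jaw": 0}]}}

```text
time_s: 11.7
tcp_pos: [0.9839, -0.1911, 0.3054]
eef_rot: [178.5, -6.5, -17.2]
contact_force: [0.9, 0.6, -2.7]
gripper_width: 0.0002
gripper_force: 0.0
```

```bash
python3 -c "
from h import *
to([.95,-.16,.30]);print(st()[2]['joints'])"
```

```text
dp [-42. -20.   0.] n=0.7 | tilt 6.7 heading -30.6 t 11.7
[  1.32188318  56.00578193  71.04334904   3.56234455 -99.36477347
  72.12993774]
```

Emit:
{"fn": "send_rows", "kwargs": {"steps": [{"dp": [300,0,0],"roll": 0,"jaw": 0},{"dp": [300,0,0],"roll": 0,"jaw": 0},{"dp": [300,0,0],"roll": 0,"jaw": 0},{"dp": [300,0,0],"roll": 0,"jaw": 0},{"dp": [300,0,0],"roll": 0,"jaw": 0}]}}

```text
time_s: 12.32
tcp_pos: [1.0269, -0.2208, 0.2769]
eef_rot: [178.8, -11.4, -17.1]
contact_force: [0.1, 0.3, -0.3]
gripper_width: 0.0006
gripper_force: 0.0
```

```bash
python3 -c "
from h import *
to([.95,-.16,.30]);print(st()[2]['joints'])"
```

```text
dp [-85. -35. -41.] n=1.6 | tilt 11.4 heading -23.4 t 12.3
[-5.30282636e-02  5.84762567e+01  7.16492591e+01  4.51376501e+00
 -9.26292997e+01  7.34050918e+01]
```

Emit:
{"fn": "send_rows", "kwargs": {"steps": [{"dp": [300,0,0],"roll": 0,"jaw": 0},{"dp": [300,0,0],"roll": 0,"jaw": 0},{"dp": [300,0,0],"roll": 0,"jaw": 0},{"dp": [300,0,0],"roll": 0,"jaw": 0},{"dp": [300,0,0],"roll": 0,"jaw": 0}]}}

```text
time_s: 12.95
tcp_pos: [1.0597, -0.2459, 0.2481]
eef_rot: [178.7, -15.0, -17.1]
contact_force: [0.0, 0.4, -0.2]
gripper_width: 0.0007
gripper_force: 0.0
```

Emit:
{"fn": "send_rows", "kwargs": {"steps": [{"dp": [300,0,0],"roll": 0,"jaw": 0},{"dp": [300,0,0],"roll": 0,"jaw": 0},{"dp": [300,0,0],"roll": 0,"jaw": 0},{"dp": [300,0,0],"roll": 0,"jaw": 0},{"dp": [300,0,0],"roll": 0,"jaw": 0}]}}

```text
time_s: 13.58
tcp_pos: [1.0861, -0.2662, 0.2359]
eef_rot: [178.5, -18.7, -17.0]
contact_force: [-0.1, -0.6, -0.1]
gripper_width: 0.0005
gripper_force: 0.0
```

```bash
python3 -c "
from h import *
to([.95,-.16,.30]);print(st()[2]['joints'])"
```

```text
dp [-132.  -59. -114.] n=2.9 | tilt 18.7 heading -21.6 t 13.6
[ -1.89728391  61.94143055  71.65666422   6.27886371 -82.07164509
  74.76393108]
```

Emit:
{"fn": "send_rows", "kwargs": {"steps": [{"dp": [300,-60,-60],"roll": 0,"jaw": 0},{"dp": [300,-60,-60],"roll": 0,"jaw": 0},{"dp": [300,-60,-60],"roll": 0,"jaw": 0},{"dp": [300,-60,-60],"roll": 0,"jaw": 0},{"dp": [300,-60,-60],"roll": 0,"jaw": 0}]}}

```text
time_s: 14.2
tcp_pos: [1.1038, -0.2413, 0.2709]
eef_rot: [178.4, -22.3, -16.9]
contact_force: [0.5, 0.7, -0.9]
gripper_width: 0.0005
gripper_force: 0.0
```

Emit:
{"fn": "send_rows", "kwargs": {"steps": [{"dp": [300,-60,0],"roll": 0,"jaw": 0},{"dp": [300,-60,0],"roll": 0,"jaw": 0},{"dp": [300,-60,0],"roll": 0,"jaw": 0},{"dp": [300,-60,0],"roll": 0,"jaw": 0},{"dp": [300,-60,0],"roll": 0,"jaw": 0}]}}

```text
time_s: 14.82
tcp_pos: [1.1304, -0.2249, 0.2776]
eef_rot: [178.4, -26.0, -16.8]
contact_force: [0.4, 0.0, 0.5]
gripper_width: 0.0005
gripper_force: 0.0
```

```bash
python3 -c "
from h import *
to([.95,-.16,.30]);print(st()[2]['joints'])"
```

```text
dp [-162.   -7. -104.] n=3.1 | tilt 26.0 heading -20.3 t 14.8
[  1.1609925   61.15514826  71.6561121    9.53323096 -76.25407255
  71.42908382]
```

Emit:
{"fn": "send_rows", "kwargs": {"steps": [{"dp": [300,-60,0],"roll": 0,"jaw": 0},{"dp": [300,-60,0],"roll": 0,"jaw": 0},{"dp": [300,-60,0],"roll": 0,"jaw": 0},{"dp": [300,-60,0],"roll": 0,"jaw": 0},{"dp": [300,-60,0],"roll": 0,"jaw": 0}]}}

```text
time_s: 15.45
tcp_pos: [1.1513, -0.2093, 0.2964]
eef_rot: [178.5, -29.6, -16.7]
contact_force: [0.0, 0.2, -0.2]
gripper_width: 0.0004
gripper_force: 0.0
```

Emit:
{"fn": "send_rows", "kwargs": {"steps": [{"dp": [300,-60,0],"roll": 0,"jaw": 0},{"dp": [300,-60,0],"roll": 0,"jaw": 0},{"dp": [300,-60,0],"roll": 0,"jaw": 0},{"dp": [300,-60,0],"roll": 0,"jaw": 0},{"dp": [300,-60,0],"roll": 0,"jaw": 0}]}}

```text
time_s: 16.08
tcp_pos: [1.1672, -0.195, 0.3247]
eef_rot: [178.6, -33.3, -16.6]
contact_force: [-0.7, 0.2, -1.0]
gripper_width: 0.0004
gripper_force: 0.0
```

Emit:
{"fn": "send_rows", "kwargs": {"steps": [{"dp": [300,-30,0],"roll": 0,"jaw": 0},{"dp": [300,-30,0],"roll": 0,"jaw": 0},{"dp": [300,-30,0],"roll": 0,"jaw": 0},{"dp": [300,-30,0],"roll": 0,"jaw": 0},{"dp": [300,-30,0],"roll": 0,"jaw": 0}]}}

```text
time_s: 16.7
tcp_pos: [1.1749, -0.1993, 0.3628]
eef_rot: [178.6, -36.9, -16.4]
contact_force: [-0.1, 0.5, 0.7]
gripper_width: 0.0004
gripper_force: 0.0
```

```bash
python3 -c "
from h import *
to([.95,-.16,.30]);print(st()[2]['joints'])"
```

```text
dp [-219.   28.  -85.] n=3.8 | tilt 36.9 heading -18.7 t 16.7
[  3.38036936  59.10527005  71.65456139  14.06129753 -68.33570727
  68.54240203]
```

```bash
cat >> h.py <<'E'
a=np.radians(-17.2); ex=np.array([np.cos(a),np.sin(a),0]); ey=np.array([-ex[1],ex[0],0]); O=np.array([.6062,.0310,0])
G=lambda x,y,z: O+x*ex+y*ey+np.array([0,0,z])
def here(): p,R,s=st(); print("gauge pos",(p-O)@ex,(p-O)@ey,p[2],"q",s["joints"].round(1))
E
python3 -c "
from h import *
here()
to(G(-.06,0,.30),-17.2);to(G(-.16,0,.25))"
```

```text
gauge pos 0.6113999161131306 -0.05184328881237124 0.36276866141719744 q [  3.4  59.1  71.7  14.1 -68.3  68.5]
dp [-574.  -52. -354.] n=10.8 roll 0.013 | tilt 36.9 heading -18.7 t 16.7
dp [-684.  -53. -374.] n=12.5 | tilt 36.9 heading -18.7 t 16.7
```

Emit:
{"fn": "send_rows", "kwargs": {"steps": [{"dp": [-574,-52,-354],"roll": 0,"jaw": 0},{"dp": [-574,-52,-354],"roll": 0,"jaw": 0},{"dp": [-574,-52,-354],"roll": 0,"jaw": 0},{"dp": [-574,-52,-354],"roll": 0,"jaw": 0},{"dp": [-574,-52,-354],"roll": 0,"jaw": 0}]}}

```text
time_s: 17.32
tcp_pos: [0.9426, -0.1053, 0.3428]
eef_rot: [178.7, -36.9, -16.4]
contact_force: [0.9, 0.6, 0.2]
gripper_width: 0.0004
gripper_force: 0.0
```

Emit:
{"fn": "send_rows", "kwargs": {"steps": [{"dp": [-308,-27,-190],"roll": 0,"jaw": 0},{"dp": [-308,-27,-190],"roll": 0,"jaw": 0},{"dp": [-308,-27,-190],"roll": 0,"jaw": 0},{"dp": [-308,-27,-190],"roll": 0,"jaw": 0},{"dp": [-308,-27,-190],"roll": 0,"jaw": 0}]}}

```text
time_s: 17.95
tcp_pos: [0.6533, 0.0078, 0.3139]
eef_rot: [178.6, -36.9, -16.5]
contact_force: [0.6, 1.4, 1.0]
gripper_width: 0.0003
gripper_force: 0.0
```

```bash
python3 -c "
from h import *
here()
to(G(-.12,0,.25),-17.2);to(G(-.165,0,.25))"
```

```text
gauge pos 0.05180839658714984 -0.008206838462984471 0.313947391056098 q [ 24.4  -0.9 -43.   53.9 -30.5   5.3]
dp [-176.   -9.  -52.] n=2.9 roll 0.013 | tilt 37.0 heading -18.7 t 17.9
dp [-212.   -9.  -79.] n=3.6 | tilt 37.0 heading -18.7 t 17.9
```

Emit:
{"fn": "send_rows", "kwargs": {"steps": [{"dp": [-50,-9,-15],"roll": 0.013,"jaw": 0},{"dp": [-100,-9,-30],"roll": 0.013,"jaw": 0},{"dp": [-140,-9,-42],"roll": 0.013,"jaw": 0},{"dp": [-140,-9,-42],"roll": 0.013,"jaw": 0}]}}

```text
time_s: 18.45
tcp_pos: [0.527, 0.058, 0.2662]
eef_rot: [179.5, -37.0, -17.4]
contact_force: [0.4, -0.7, -0.0]
gripper_width: 0.0004
gripper_force: 0.0
```

```bash
python3 -c "
from h import *
here()
to(G(-.165,0,.15),-17.2);to(G(-.165,0,.20))"
```

```text
gauge pos -0.08358782637073976 0.002346902762656785 0.266192184412658 q [ 37.5  -9.9 -58.2  60.8 -34.8 -14.6]
dp [-135.    2.   44.] n=2.3 roll -0.003 | tilt 37.0 heading -18.3 t 18.4
dp [-105.    3.    4.] n=1.7 | tilt 37.0 heading -18.3 t 18.4
```

Emit:
{"fn": "send_rows", "kwargs": {"steps": [{"dp": [10,0,20],"roll": 0,"jaw": 0},{"dp": [0,0,40],"roll": 0,"jaw": 0},{"dp": [-20,0,70],"roll": 0,"jaw": 0},{"dp": [-40,0,90],"roll": 0,"jaw": 0},{"dp": [-40,0,90],"roll": 0,"jaw": 0}]}}

```text
time_s: 19.08
tcp_pos: [0.575, 0.0597, 0.1978]
eef_rot: [177.6, -34.0, -17.4]
contact_force: [-0.4, 0.3, -1.1]
gripper_width: 0.0006
gripper_force: 0.0
```

```bash
python3 -c "
from h import *
here()
to(G(-.165,0,.12),-17.2)"
```

```text
gauge pos -0.03831699256354971 0.018216819578726232 0.19778197720094884 q [ 25.9   0.7 -58.2  75.9 -25.2 -23.1]
dp [-148.   19.   -5.] n=2.4 roll -0.004 | tilt 34.1 heading -21.6 t 19.1
```

```bash
cat > kin.py <<'E'
import numpy as np
from scipy.optimize import least_squares
from scipy.spatial.transform import Rotation as Ro
D=[([83.0262,20.5919,.6346,-.0198,-70.1375,-16.5067],(.26879,.61867,.23963),(179.904,-.009,-23.487)),
([-14.1008,58.2926,71.3513,.412,-102.2541,80.731],(.89169,-.42438,.25709),(179.733,-.859,-23.458)),
([-13.905,60.942,71.687,1.506,-95.753,80.644],(.93404,-.43857,.21984),(179.348,-5.168,-23.448)),
([1.3219,56.0058,71.0433,3.5623,-99.3648,72.1299],(.9839,-.1911,.3054),(178.5,-6.5,-17.2)),
([-.053,58.476,71.649,4.514,-92.629,73.405],(1.0269,-.2208,.2769),(178.8,-11.4,-17.1)),
([-1.897,61.941,71.657,6.279,-82.072,74.764],(1.0861,-.2662,.2359),(178.5,-18.7,-17.0)),
([1.161,61.155,71.656,9.533,-76.254,71.429],(1.1304,-.2249,.2776),(178.4,-26,-16.8)),
([3.38,59.105,71.655,14.061,-68.336,68.542],(1.1749,-.1993,.3628),(178.6,-36.9,-16.4)),
([24.4,-.9,-43,53.9,-30.5,5.3],(.6533,.0078,.3139),(178.6,-36.9,-16.5)),
([37.5,-9.9,-58.2,60.8,-34.8,-14.6],(.527,.058,.2662),(179.5,-37,-17.4)),
([25.9,.7,-58.2,75.9,-25.2,-23.1],(.575,.0597,.1978),(177.6,-34,-17.4))]
R=lambda ax,d: Ro.from_euler(ax,d,degrees=True).as_matrix()
v=lambda x,y,z: np.array([x,y,z])
def fk(P,q):
    # P: h,a1,L2,a3,L3,lat(before j4),w (offset after j4, z),wl (lateral after j4),Lt, tx, s4,s6 offset
    h,a1,L2,e,L3,lat,wz,wy,Lt,o6,wx=P
    A=R("z",q[0]); p=A@v(a1,lat,h)
    A=A@R("y",q[1]); p=p+A@v(0,0,L2)
    A=A@R("y",-q[2]); p=p+A@v(L3,0,e)
    A=A@R("x",S[0]*q[3]); p=p+A@v(wx,wy,wz)
    A=A@R("y",-q[4]); p=p+A@v(Lt,0,0)
    T=A@R("x",S[1]*q[5]+o6)@np.array([[0,0,1.],[0,1,0],[-1,0,0]])
    return p,T
def res(P):
    o=[]
    for q,p,e in D:
        a,T=fk(P,q); o+=list((a-np.array(p))*1000)
        E=Ro.from_euler("xyz",e,degrees=True).as_matrix()
        o+=list(Ro.from_matrix(E.T@T).as_rotvec()*180/np.pi*2)
    return np.array(o)
best=None
for S in([1,1],[1,-1],[-1,1],[-1,-1]):
    for o6 in(0,90,180,270):
        f=least_squares(res,[.3,0,.5,0,.5,-.1,0,-.1,.3,o6,0],loss="soft_l1")
        if best is None or f.cost<best[0]: best=(f.cost,S,f.x)
if __name__=="__main__":
    S=best[1]; print(best); print(res(best[2]).reshape(-1,6).round(1))
    np.save("kin.npy",np.r_[best[1],best[2]])
E
python3 kin.py
```

```text
(np.float64(0.47629236765456917), [-1, -1], array([ 1.99681066e-01,  5.94982751e-04,  6.01149072e-01, -4.67935672e-04,
       -8.84143732e+01, -3.65622503e-04,  5.66776904e-05, -1.91447671e-01,
        3.64175153e-01,  2.70007882e+02,  8.88776353e+01]))
[[ 0.  -0.   0.  -0.   0.   0. ]
 [-0.  -0.   0.   0.   0.   0. ]
 [-0.  -0.   0.1  0.   0.   0. ]
 [ 0.  -0.  -0.  -0.1 -0.   0. ]
 [ 0.   0.   0.  -0.1 -0.   0.1]
 [-0.1 -0.   0.1  0.  -0.1 -0. ]
 [ 0.   0.   0.1  0.1 -0.  -0. ]
 [ 0.1 -0.1 -0.   0.  -0.1  0.1]
 [-0.2  0.3 -0.4  0.2 -0.  -0.2]
 [-0.  -0.5 -0.1 -0.1  0.1 -0.1]
 [ 0.3  0.3  0.3  0.1 -0.  -0. ]]
```

```bash
cat > ik.py <<'E'
from kin import fk
import kin
from h import *
from scipy.optimize import least_squares
k=np.load("kin.npy"); kin.S=list(k[:2]); P=k[2:]
lo=np.array([-176,-82,-58.2,-173.8,-174.7]);hi=np.array([176,121.7,71.6,95.4,-.2])
rng=np.random.default_rng(0)
def tz(t,h): t,h=np.radians([t,h]); return np.array([np.sin(t)*np.cos(h),np.sin(t)*np.sin(h),-np.cos(t)])
def ik(p,t,h,seeds):
    z=tz(t,h)
    def f(q): a,T=fk(P,list(q)+[0]); return np.r_[(a-p)*10,T[:,2]-z]
    b=None
    for s in seeds:
        r=least_squares(f,np.clip(s,lo+.01,hi-.01),bounds=(lo,hi),max_nfev=60)
        if b is None or r.cost<b[0]: b=(r.cost,r.x)
        if r.cost<1e-8: break
    return b
E
cat > scan.py <<'E'
from ik import *
S=[[25,0,-50,75,-25],[0,20,-20,30,-60],[30,-30,-40,-60,-60],[-20,40,0,-120,-60],[40,-10,-50,50,-40]]
for nm,p in(("final",G(-.006,0,.072)),("mid",G(-.08,0,.075)),("start",G(-.16,0,.075))):
    print(nm)
    for t in(25,30,35,40,45):
        row=[]
        for h in range(-62,34,15):
            c,q=ik(p,t,h,S); row.append("%4d:%s"%(h,"ok"+str(q.round(0).astype(int).tolist()) if c<1e-7 else "%.0e"%c))
        print(t,row)
E
timeout 500 python3 scan.py
```

```text
final
25 [' -62:ok[32, 21, -43, 45, -36]', ' -47:ok[26, 18, -51, 62, -27]', ' -32:ok[15, 15, -57, 87, -18]', ' -17:1e-03', '  -2:3e-03', '  13:7e-04', '  28:ok[19, 15, -34, -14, -17]']
30 [' -62:ok[32, 22, -46, 54, -38]', ' -47:ok[24, 18, -54, 77, -29]', ' -32:9e-04', ' -17:1e-03', '  -2:1e-02', '  13:3e-03', '  28:ok[16, 15, -33, -24, -14]']
35 [' -62:ok[33, 23, -49, 61, -41]', ' -47:ok[23, 19, -57, 88, -33]', ' -32:5e-03', ' -17:3e-04', '  -2:7e-03', '  13:3e-03', '  28:ok[12, 14, -30, -39, -15]']
40 [' -62:ok[34, 24, -50, 67, -44]', ' -47:6e-06', ' -32:1e-02', ' -17:2e-03', '  -2:3e-03', '  13:9e-04', '  28:ok[4, 15, -28, -57, -18]']
45 [' -62:ok[35, 26, -51, 71, -48]', ' -47:7e-04', ' -32:2e-02', ' -17:6e-03', '  -2:5e-06', '  13:ok[4, 14, -30, -76, -7]', '  28:ok[-5, 16, -27, -73, -24]']
mid
25 [' -62:ok[39, 16, -50, 44, -37]', ' -47:ok[34, 13, -57, 60, -29]', ' -32:2e-03', ' -17:7e-03', '  -2:8e-03', '  13:3e-03', '  28:ok[26, 9, -47, -4, -10]']
30 [' -62:ok[40, 17, -52, 51, -39]', ' -47:6e-04', ' -32:9e-03', ' -17:4e-04', '  -2:7e-03', '  13:7e-03', '  28:ok[25, 8, -46, -13, -
[... 391 characters left out ...]
-15]', '  13:ok[3, 8, -37, -85, -7]', '  28:ok[-5, 10, -34, -77, -23]']
start
25 [' -62:ok[49, 12, -56, 39, -39]', ' -47:2e-03', ' -32:1e-02', ' -17:2e-02', '  -2:2e-02', '  13:9e-03', '  28:9e-04']
30 [' -62:ok[51, 13, -58, 44, -41]', ' -47:6e-03', ' -32:1e-02', ' -17:2e-04', '  -2:6e-03', '  13:2e-02', '  28:2e-03']
35 [' -62:5e-05', ' -47:1e-02', ' -32:2e-02', ' -17:9e-04', '  -2:4e-03', '  13:1e-02', '  28:6e-04']
40 [' -62:3e-04', ' -47:2e-02', ' -32:2e-02', ' -17:4e-03', '  -2:5e-04', '  13:3e-03', '  28:ok[17, 2, -44, -58, -8]']
45 [' -62:5e-04', ' -47:2e-02', ' -32:4e-02', ' -17:8e-03', '  -2:ok[-20, 4, -58, -141, -20]', '  13:ok[0, 2, -44, -96, -9]', '  28:ok[-4, 4, -42, -82, -22]']
```

```bash
cat > opt.py <<'E'
from ik import *
def grid(x,y,z): return np.array(np.meshgrid(x,y,z)).reshape(3,-1).T
F=grid([-9.5,9.5],[-21,21],[14,-52]); FS=grid([-9.5,0,9.5],np.linspace(-21,21,5),np.linspace(14,-52,34))
B=grid(np.linspace(-39,39,14),np.linspace(-96.5,96.5,24),np.linspace(-52,-170,20))
Rg=np.c_[ex,ey,[0,0,1]]
def tool(t,h,ro):
    z=tz(t,h); y=np.cross(z,[0,0,1.]); y/=np.linalg.norm(y); 
    # pitch-only: x forward-up
    x=np.cross(y,z); 
    if x@z.clip(-9,9)*0+x[2]<0: x,y=-x,-y
    c,s=np.cos(ro),np.sin(ro); return np.c_[c*x+s*y,-s*x+c*y,z]
def dbox(p,l,h): return np.linalg.norm(np.maximum(0,np.maximum(l-p,p-h)),axis=1).min()
def evalp(t,h,ro,zc=64):
    T=Rg.T@tool(t,h,np.radians(ro))   # in gauge frame
    f=F@T.T; i=f[:,0].argmax(); tcp=np.array([10,0,zc])-f[i]
    fs=FS@T.T+tcp; b=B@T.T+tcp; lo_,hi_=np.array([-10,-55,120]),np.array([145,55,125])
    return min(dbox(fs,lo_,hi_),dbox(b,lo_,hi_)),fs[:,2].min(),b[:,2].min(),tcp
E
python3 - <<'E'
from opt import *
S=[[4,14,-30,-76,-7],[0,2,-44,-96,-9],[-16,10,-47,-136,-15],[-5,16,-27,-73,-24]]
for t in(35,40,45,50,55):
    for h in(-5,0,5,10,15,20,28):
        r=max(((evalp(t,h,ro),ro) for ro in range(-50,51,10)),key=lambda e:e[0][0]-5*max(0,51-e[0][1])-5*max(0,60-e[0][2]))
        (c,fz,bz,tcp),ro=r
        if c<4: continue
        ok=[]
        for dx in(0,-.074,-.155):
            p=G(tcp[0]/1e3+dx,tcp[1]/1e3,tcp[2]/1e3); cc,q=ik(p,t,h,S); ok.append(cc<1e-7)
            if dx==0 and ok[0]: qf=q.round(0)
        print(t,h,"roll",ro,"clear %.1f fz %.0f bz %.0f"%(c,fz,bz),tcp.round(0),ok,qf if ok[0] else "")
E
```

```text
50 -5 roll 10 clear 5.9 fz 50 bz 60 [-9. 19. 69.] [np.True_, np.False_, np.False_] [ -19.   20.  -52. -160.  -33.]
55 -5 roll 0 clear 6.1 fz 48 bz 62 [-11.  17.  64.] [np.True_, np.False_, np.False_] [ -21.   26.  -58. -162.  -49.]
```

Run:
```python
from opt import *
S=[[-19,20,-52,-160,-33],[-20,10,-40,-165,-20],[25,0,-55,80,-25],[-30,10,-55,-170,-60]]
S+=[rng.uniform(lo,hi) for _ in range(12)]
for t in(25,30,35,40,45):
    for h in(-27,-22,-17,-12,-7):
        (c,fz,bz,tcp),ro=max(((evalp(t,h,ro),ro) for ro in range(-20,21,5)),key=lambda e:e[0][0]-5*max(0,51-e[0][1]))
        o=[]
        for dx in(0,-.04,-.08,-.155):
            cc,q=ik(G(tcp[0]/1e3+dx,tcp[1]/1e3,tcp[2]/1e3),t,h,S); o.append(q.round(0).astype(int).tolist() if cc<1e-7 else "%.0e"%cc)
        print(t,h,"roll",ro,"clear %.1f fz %.0f bz %.0f"%(c,fz,bz),tcp.round(0),o)
```

```text
25 -27 roll -10 clear 0.2 fz 56 bz 98 [ -5. -20.  74.] ['1e-04', '2e-03', '6e-03', '8e-03']
25 -22 roll -5 clear 1.8 fz 56 bz 101 [ -5. -21.  73.] ['6e-04', '4e-03', '6e-03', '5e-03']
25 -17 roll 0 clear 3.0 fz 56 bz 103 [-5. 21. 73.] ['7e-04', '3e-03', '6e-03', '5e-03']
25 -12 roll 5 clear 1.8 fz 56 bz 101 [-5. 20. 73.] ['1e-03', '4e-03', '6e-03', '4e-03']
25 -7 roll 10 clear 0.3 fz 56 bz 98 [-5. 20. 74.] ['2e-03', '4e-03', '7e-03', '5e-03']
30 -27 roll -10 clear 1.1 fz 55 bz 91 [ -6. -20.  73.] ['3e-03', '4e-03', '4e-03', '4e-03']
30 -22 roll -5 clear 2.5 fz 55 bz 94 [ -5. -21.  72.] ['2e-03', '1e-03', '9e-04', '9e-04']
30 -17 roll 0 clear 3.4 fz 54 bz 97 [-5. 21. 71.] ['2e-03', '1e-03', '9e-04', '1e-03']
30 -12 roll 5 clear 2.1 fz 55 bz 94 [-6. 20. 72.] ['1e-03', '5e-04', '2e-04', '2e-06']
30 -7 roll 10 clear 1.1 fz 55 bz 91 [-6. 20. 73.] ['3e-03', '2e-03', '1e-03', '9e-04']
35 -27 roll -10 clear 1.7 fz 53 bz 83 [ -6. -20.  72.] ['5e-03', '5e-03', '5e-03', '6e-03']
35 -22 roll 0 clear 3.1 fz 53 bz 90 [ -8. -20.  70.] ['1e-03', '2e-03', '2e-03', '2e-03']
35 -17 roll 0 clear 4.6 fz 
[... 487 characters left out ...]
03', '2e-03', '2e-03', '6e-03']
40 -12 roll 0 clear 4.4 fz 52 bz 83 [-8. 19. 69.] ['2e-06', '2e-05', '7e-05', '2e-03']
40 -7 roll 5 clear 2.2 fz 52 bz 79 [-8. 19. 70.] ['1e-04', '2e-06', [-14, 10, -51, -155, -11], '1e-04']
45 -27 roll -10 clear 3.1 fz 51 bz 68 [ -8. -20.  70.] ['1e-02', '1e-02', '1e-02', '2e-02']
45 -22 roll 0 clear 6.2 fz 51 bz 76 [ -8. -20.  67.] ['4e-03', '4e-03', '8e-03', '1e-02']
45 -17 roll 0 clear 8.6 fz 51 bz 76 [-7. 21. 67.] ['3e-03', '3e-03', '6e-03', '1e-02']
45 -12 roll 0 clear 5.8 fz 51 bz 76 [-8. 19. 67.] ['5e-05', '1e-04', '2e-03', '7e-03']
45 -7 roll 5 clear 3.9 fz 51 bz 72 [-9. 19. 69.] [[-17, 17, -49, -161, -21], [-17, 15, -54, -163, -25], '5e-05', '3e-03']
```

```bash
cat > scan2.py <<'E'
from opt import *
S=[[25,0,-50,75,-25],[32,21,-43,45,-36],[0,20,-20,30,-60],[50,10,-40,20,-60]]
def front(t,h,ro,x,zc=64,yc=0):
    T=Rg.T@tool(t,h,np.radians(ro)); f=F@T.T
    # centre the leading tip edge on the axis
    i=f[:,0].argmax(); e=T@np.array([9.5,0,14]); ref=e.copy(); ref[0]=f[i,0]
    tcp=np.array([x,yc,zc])-np.array([f[i,0],e[1],e[2]])
    fs=FS@T.T+tcp; b=B@T.T+tcp; l,h_=np.array([-10,-55,120]),np.array([145,55,125])
    return min(dbox(fs,l,h_),dbox(b,l,h_)),fs[:,2].min(),tcp
if __name__=="__main__":
  for t in(0,5,10,15,20,25,30,35):
    for h in(-57,-47,-37,-27,-17):
        if t==0 and h!=-17: continue
        best=None
        for ro in(-40,-30,-20,-10,0,10):
            for zc in(60,64,67):
                for x in range(10,-30,-2):
                    c,fz,tcp=front(t,h,ro,x,zc)
                    if c>=4 and fz>=51:
                        if best is None or x>best[0]: best=(x,ro,zc,tcp,c)
                        break
        if not best: print(t,h,"none"); continue
        x,ro,zc,tcp,c=best; o=[]
        for xx in(x,-40,-80,-110,-138):
            cc,q=ik(G(*(tcp/1e3))+(xx-x)/1e3*ex,t,h,S); o.append(q.round(0).astype(int).tolist() if cc<1e-7 else "%.0e"%cc)
        print(t,h,"xfront",x,"roll",ro,"zc",zc,"c %.1f"%c,tcp.round(0),o)
E
python3 scan2.py
```

```text
0 -17 none
5 -57 xfront -12 roll -40 zc 67 c 5.5 [-22.   1.  80.] [[26, 20, -27, 7, -43], [28, 18, -30, 8, -42], [31, 15, -35, 8, -40], [34, 13, -38, 8, -39], [37, 11, -41, 8, -39]]
5 -47 xfront -10 roll -20 zc 67 c 4.1 [-24.   2.  80.] [[26, 19, -28, 7, -42], [28, 17, -31, 7, -40], [32, 14, -36, 8, -39], [35, 12, -39, 8, -38], [38, 10, -42, 8, -38]]
5 -37 xfront -10 roll -40 zc 64 c 4.2 [-27.  -3.  77.] [[26, 19, -29, 7, -40], [28, 17, -33, 7, -39], [32, 14, -37, 8, -38], [35, 11, -41, 8, -37], [38, 9, -44, 8, -36]]
5 -27 xfront -10 roll -40 zc 64 c 4.8 [-30.  -5.  77.] [[25, 18, -29, 6, -39], [28, 16, -33, 7, -38], [31, 13, -38, 7, -37], [34, 11, -41, 8, -36], [38, 9, -44, 8, -35]]
5 -17 xfront -10 roll -40 zc 64 c 4.8 [-32.  -6.  77.] [[25, 18, -30, 5, -39], [27, 16, -33, 6, -37], [31, 13, -38, 6, -36], [34, 10, -42, 7, -35], [37, 8, -45, 7, -35]]
10 -57 xfront -8 roll -20 zc 67 c 4.2 [-26.   5.  79.] [[29, 19, -33, 16, -39], [32, 17, -36, 16, -38], [36, 14, -41, 17, -37], [39, 12, -44, 17, -37], [42, 10, -46, 17, -37]]
10 -47 xfront -6 roll -20 zc 67 c 4.3 [-21.   3.  79.] [[29, 
[... 3341 characters left out ...]
, '3e-02', '4e-02']
35 -57 xfront -4 roll 10 zc 67 c 4.1 [-31.  11.  73.] [[34, 20, -53, 66, -39], [39, 19, -55, 64, -39], [44, 17, -58, 60, -40], '3e-04', '9e-04']
35 -47 xfront 2 roll 10 zc 67 c 4.3 [-24.   9.  73.] [[26, 18, -57, 85, -33], '1e-03', '4e-03', '7e-03', '1e-02']
35 -37 xfront 8 roll 10 zc 67 c 4.3 [-16.   7.  73.] ['2e-03', '9e-03', '2e-02', '2e-02', '3e-02']
35 -27 xfront 10 roll -30 zc 67 c 6.8 [-11.  -2.  74.] ['9e-03', '2e-02', '3e-02', '4e-02', '5e-02']
35 -17 xfront 10 roll -30 zc 67 c 10.6 [-13.  -5.  74.] ['2e-02', '4e-02', '5e-02', '6e-02', '7e-02']opt.py:7: RuntimeWarning: invalid value encountered in divide
  z=tz(t,h); y=np.cross(z,[0,0,1.]); y/=np.linalg.norm(y);
```

Emit:
{"fn": "send_rows", "kwargs": {"steps": [{"dp": [-130,19,-20],"roll": 0,"jaw": 0},{"dp": [-130,19,-20],"roll": 0,"jaw": 0},{"dp": [-130,19,-20],"roll": 0,"jaw": 0},{"dp": [-130,19,-20],"roll": 0,"jaw": 0},{"dp": [-130,19,-20],"roll": 0,"jaw": 0}]}}

```text
time_s: 19.7
tcp_pos: [0.4863, 0.1044, 0.1966]
eef_rot: [175.8, -30.2, -17.7]
contact_force: [-0.4, 0.7, 0.6]
gripper_width: 0.0005
gripper_force: 0.0
```

```bash
python3 -c "
from h import *
here()
to(G(-.165,0,.15),-17.2)"
```

```text
gauge pos -0.13623055725886526 0.03469130665654655 0.1966491086979611 q [ 49.1  -4.1 -58.2  50.9 -39.2 -19.3]
dp [-48.  33.  28.] n=1.0 roll -0.009 | tilt 30.5 heading -25.9 t 19.7
```

Emit:
{"fn": "send_rows", "kwargs": {"steps": [{"dp": [-100,30,40],"roll": 0,"jaw": 0},{"dp": [-100,30,40],"roll": 0,"jaw": 0},{"dp": [-100,30,40],"roll": 0,"jaw": 0},{"dp": [-100,30,40],"roll": 0,"jaw": 0},{"dp": [-100,30,40],"roll": 0,"jaw": 0}]}}

```text
time_s: 20.32
tcp_pos: [0.4419, 0.1245, 0.1669]
eef_rot: [173.6, -26.6, -18.1]
contact_force: [0.4, 0.6, -0.5]
gripper_width: 0.0006
gripper_force: 0.0
```

```bash
python3 -c "
from h import *
here()
to(G(-.165,0,.15),-17.2)"
```

```text
gauge pos -0.18460539436856982 0.04071070690616634 0.16690738775974456 q [ 58.   -2.7 -58.2  42.2 -43.  -21.3]
dp [11. 37. 29.] n=0.8 roll -0.016 | tilt 27.3 heading -32.3 t 20.3
```

Run:
```python
from opt import *
to([.44,-.30,.22]); S=[[25,0,-50,75,-25],[-20,0,-40,10,-40],[-30,-20,-50,20,-60],[0,20,-20,30,-60]]
for p in([.5,-.3,.22],[.44,-.3,.22],[.4,-.3,.22],[.36,-.28,.22],[.32,-.26,.22],[.4,-.3,.12],[.36,-.28,.12],[.3,-.26,.12]):
    c,q=ik(np.array(p),27.3,-32.3,S); print(p,"%.0e"%c,q.round(0))
```

```text
dp [140. 400.  56.] n=6.8 | tilt 27.3 heading -32.3 t 20.3
[0.5, -0.3, 0.22] 1e-23 [ -7.  -2. -46.  30. -23.]
[0.44, -0.3, 0.22] 8e-24 [ -8.  -7. -50.  28. -24.]
[0.4, -0.3, 0.22] 7e-27 [ -8. -11. -53.  26. -25.]
[0.36, -0.28, 0.22] 1e-20 [ -5. -17. -57.  27. -28.]
[0.32, -0.26, 0.22] 3e-04 [ -1. -23. -58.  23. -34.]
[0.4, -0.3, 0.12] 4e-03 [-13.  -0. -58.  27. -10.]
[0.36, -0.28, 0.12] 7e-03 [-11.  -5. -58.  15. -14.]
[0.3, -0.26, 0.12] 1e-02 [-12. -11. -58.   2. -20.]
```

Emit:
{"fn": "send_rows", "kwargs": {"steps": [{"dp": [140,400,56],"roll": 0,"jaw": 0},{"dp": [140,400,56],"roll": 0,"jaw": 0},{"dp": [140,400,56],"roll": 0,"jaw": 0},{"dp": [140,400,56],"roll": 0,"jaw": 0},{"dp": [140,400,56],"roll": 0,"jaw": 0}]}}

```text
time_s: 20.95
tcp_pos: [0.4481, -0.1811, 0.2204]
eef_rot: [173.6, -26.8, -18.1]
contact_force: [2.2, 0.7, -0.4]
gripper_width: 0.0008
gripper_force: 0.0
```

```bash
python3 -c "
from h import *
here()
to([.36,-.26,.15]); print(st()[0])"
```

```text
gauge pos -0.08825958580460293 -0.24937472513590142 0.22037273101012264 q [ 11.1 -12.5 -57.5  39.  -30.1  27.7]
dp [-85.  98.  47.] n=2.2 | tilt 27.4 heading -32.0 t 20.9
[ 0.44814541 -0.18112321  0.22037273]
```

Emit:
{"fn": "send_rows", "kwargs": {"steps": [{"dp": [-85,98,47],"roll": 0,"jaw": 0},{"dp": [-85,98,47],"roll": 0,"jaw": 0},{"dp": [-85,98,47],"roll": 0,"jaw": 0},{"dp": [-85,98,47],"roll": 0,"jaw": 0},{"dp": [-85,98,47],"roll": 0,"jaw": 0}]}}

```text
time_s: 21.58
tcp_pos: [0.3685, -0.2767, 0.1754]
eef_rot: [175.7, -24.5, -18.4]
contact_force: [0.6, 1.1, -0.3]
gripper_width: 0.0007
gripper_force: 0.0
```

```bash
python3 -c "
from h import *
here()
to([.36,-.26,.15]); print(st()[0])"
```

```text
gauge pos -0.1360962227911848 -0.364212464099252 0.17541529490648822 q [ -6.8 -11.4 -58.2  24.8 -21.8  56.2]
dp [-23. -14.  17.] n=0.5 | tilt 24.8 heading -28.6 t 21.6
[ 0.36848967 -0.27667954  0.17541529]
```

Emit:
{"fn": "send_rows", "kwargs": {"steps": [{"dp": [-70,20,30],"roll": 0,"jaw": 0},{"dp": [-70,20,30],"roll": 0,"jaw": 0},{"dp": [-70,20,30],"roll": 0,"jaw": 0},{"dp": [-70,20,30],"roll": 0,"jaw": 0},{"dp": [-70,20,30],"roll": 0,"jaw": 0}]}}

```text
time_s: 22.2
tcp_pos: [0.316, -0.2994, 0.1354]
eef_rot: [177.8, -23.4, -18.3]
contact_force: [-0.3, -0.8, -0.1]
gripper_width: 0.0008
gripper_force: 0.0
```

```bash
python3 -c "
from h import *
here()
to([.36,-.26,.15]); print(st()[0])"
```

```text
gauge pos -0.17951695687250727 -0.40143689399575155 0.13537172509278575 q [-14.4  -9.3 -58.2  12.  -18.3  75.1]
dp [ 33. -51.  -4.] n=1.0 | tilt 23.5 heading -23.8 t 22.2
[ 0.31600321 -0.29939937  0.13537173]
```

Emit:
{"fn": "send_rows", "kwargs": {"steps": [{"dp": [-60,40,-10],"roll": 0,"jaw": 0},{"dp": [-60,40,-10],"roll": 0,"jaw": 0},{"dp": [-60,40,-10],"roll": 0,"jaw": 0},{"dp": [-60,40,-10],"roll": 0,"jaw": 0},{"dp": [-60,40,-10],"roll": 0,"jaw": 0}]}}

```text
time_s: 22.82
tcp_pos: [0.2468, -0.3183, 0.1218]
eef_rot: [177.8, -23.4, -18.3]
contact_force: [-0.2, -0.1, -0.0]
gripper_width: 0.0004
gripper_force: 0.0
```

```bash
python3 -c "
from h import *
here()
to([.36,-.26,.15]); print(st()[0])"
```

```text
gauge pos -0.24002078098895965 -0.43998082971633623 0.12182293376045163 q [-23.8 -10.7 -56.9   0.  -20.4  95. ]
dp [ 93. -91.   6.] n=2.1 | tilt 23.5 heading -23.8 t 22.8
[ 0.24680747 -0.31832809  0.12182293]
```

```bash
python3 -c "
from h import *
to([.47,-.25,.2]); to([.55,.0,.2]); to(G(-.17,0,.12))"
```

```text
dp [ 206. -135.   -1.] n=3.9 | tilt 23.5 heading -23.8 t 22.8
dp [ 203. -397.  -12.] n=7.1 | tilt 23.5 heading -23.8 t 22.8
dp [  56. -442.    9.] n=7.1 | tilt 23.5 heading -23.8 t 22.8
```

Emit:
{"fn": "send_rows", "kwargs": {"steps": [{"dp": [206,-135,-1],"roll": 0,"jaw": 0},{"dp": [206,-135,-1],"roll": 0,"jaw": 0},{"dp": [206,-135,-1],"roll": 0,"jaw": 0},{"dp": [206,-135,-1],"roll": 0,"jaw": 0},{"dp": [205,-200,-5],"roll": 0,"jaw": 0}]}}

```text
time_s: 23.45
tcp_pos: [0.4928, -0.1897, 0.2025]
eef_rot: [177.9, -23.5, -18.4]
contact_force: [-0.4, 0.9, -0.4]
gripper_width: 0.0005
gripper_force: 0.0
```

Emit:
{"fn": "send_rows", "kwargs": {"steps": [{"dp": [0,-210,-7],"roll": 0,"jaw": 0},{"dp": [0,-210,-7],"roll": 0,"jaw": 0},{"dp": [0,-210,-7],"roll": 0,"jaw": 0},{"dp": [0,-210,-7],"roll": 0,"jaw": 0}]}}

```text
time_s: 23.95
tcp_pos: [0.5558, 0.0122, 0.1997]
eef_rot: [177.8, -23.4, -18.1]
contact_force: [0.7, -0.3, -0.3]
gripper_width: 0.0004
gripper_force: 0.0
```

```bash
python3 -c "
from h import *
here()
to(G(-.12,0,.14));to(G(-.17,0,.12))"
```

```text
gauge pos -0.042577462817813015 -0.032906330382150024 0.19973840029976944 q [ 30.7   0.4 -47.3  36.  -33.4  11.9]
dp [-95. -33.  23.] n=1.7 | tilt 23.5 heading -23.6 t 23.9
dp [-149.  -32.   21.] n=2.5 | tilt 23.5 heading -23.6 t 23.9
```

Emit:
{"fn": "send_rows", "kwargs": {"steps": [{"dp": [-60,-13,8],"roll": 0,"jaw": 0},{"dp": [-120,-26,14],"roll": 0,"jaw": 0},{"dp": [-149,-32,21],"roll": 0,"jaw": 0},{"dp": [-149,-32,21],"roll": 0,"jaw": 0},{"dp": [-149,-32,21],"roll": 0,"jaw": 0}]}}

```text
time_s: 24.58
tcp_pos: [0.4581, 0.0867, 0.1433]
eef_rot: [177.0, -21.3, -18.4]
contact_force: [-0.2, 1.0, -0.6]
gripper_width: 0.0008
gripper_force: 0.0
```

```bash
python3 -c "
from h import *
here()
to(G(-.17,0,.079))"
```

```text
gauge pos -0.15794276410672678 0.009364541622910363 0.14325161467053332 q [ 47.1  -2.  -58.2  39.2 -33.8  -9.1]
dp [-34.   7.  56.] n=1.1 | tilt 21.5 heading -26.6 t 24.6
```

Emit:
{"fn": "send_rows", "kwargs": {"steps": [{"dp": [-45,7,50],"roll": 0,"jaw": 0},{"dp": [-45,7,50],"roll": 0,"jaw": 0},{"dp": [-45,7,50],"roll": 0,"jaw": 0},{"dp": [-45,7,50],"roll": 0,"jaw": 0},{"dp": [-45,7,50],"roll": 0,"jaw": 0}]}}

```text
time_s: 25.2
tcp_pos: [0.4532, 0.0972, 0.1107]
eef_rot: [176.0, -18.6, -18.7]
contact_force: [-0.1, 0.8, -0.2]
gripper_width: 0.0005
gripper_force: 0.0
```

```bash
python3 -c "
from h import *
here()
to(G(-.17,0,.079))"
```

```text
gauge pos -0.165759644979828 0.01793722457689944 0.11066145573874932 q [ 47.4   2.2 -58.2  38.  -31.3  -9.8]
dp [-14.  16.  30.] n=0.6 | tilt 19.0 heading -31.1 t 25.2
```

Emit:
{"fn": "send_rows", "kwargs": {"steps": [{"dp": [-20,16,30],"roll": 0,"jaw": 0},{"dp": [-20,16,30],"roll": 0,"jaw": 0},{"dp": [-20,16,30],"roll": 0,"jaw": 0},{"dp": [-20,16,30],"roll": 0,"jaw": 0}]}}

```text
time_s: 25.7
tcp_pos: [0.4509, 0.0906, 0.0938]
eef_rot: [175.3, -16.9, -18.8]
contact_force: [-0.1, -0.6, -0.6]
gripper_width: 0.0007
gripper_force: 0.0
```

```bash
python3 -c "
from h import *
here()
to(G(-.165,0,.078))"
```

```text
gauge pos -0.16598509852157756 0.011034480249178026 0.09383692802230673 q [ 46.1   4.2 -58.2  36.7 -29.8  -8.1]
dp [-3. 10. 16.] n=0.3 | tilt 17.5 heading -34.7 t 25.7
```

Emit:
{"fn": "send_rows", "kwargs": {"steps": [{"dp": [-4,11,18],"roll": 0,"jaw": 0},{"dp": [-4,11,18],"roll": 0,"jaw": 0},{"dp": [-4,11,18],"roll": 0,"jaw": 0},{"dp": [-4,11,18],"roll": 0,"jaw": 0}]}}

```text
time_s: 26.2
tcp_pos: [0.4542, 0.0818, 0.0846]
eef_rot: [175.0, -16.1, -18.9]
contact_force: [-0.0, 1.2, 0.4]
gripper_width: 0.0002
gripper_force: 0.0
```

```bash
cat >> opt.py <<'E'
def now():
    p,R,s=st(); T=Rg.T@R; tcp=np.array([(p-O)@ex,(p-O)@ey,p[2]])*1000
    f=F@T.T+tcp; b=B@T.T+tcp; fs=FS@T.T+tcp; l,h_=np.array([-10,-55,120]),np.array([145,55,125])
    print("tcp",tcp.round(1),"lead",f[f[:,0].argmax()].round(1),"tips",f[F[:,2]>0].round(0).tolist())
    # further advance along gauge x with clearance 3
    for dx in np.arange(0,250,1.):
        if min(dbox(fs+[dx,0,0],l,h_),dbox(b+[dx,0,0],l,h_))<4: break
    print("max dx",dx,"lead x then",f[:,0].max()+dx)
    return tcp,R
E
python3 -c "
from opt import *
now();here();to(G(-.165,0,.078))"
```

```text
tcp [-160.2    3.5   84.6] lead [-146.1   22.8   72.1] tips [[-164.0, 23.0, 67.0], [-146.0, 23.0, 72.0], [-167.0, -18.0, 70.0], [-148.0, -19.0, 76.0]]
max dx 146.0 lead x then -0.14072444589993438
gauge pos -0.16021270090202255 0.003534560534976035 0.08460557954078934 q [ 44.1   5.5 -58.2  36.8 -28.5  -6.6]
dp [-6.  3.  5.] n=0.1 | tilt 16.8 heading -36.5 t 26.2
```

Emit:
{"fn": "send_rows", "kwargs": {"steps": [{"dp": [-4,3,9],"roll": 0,"jaw": 0},{"dp": [-4,3,9],"roll": 0,"jaw": 0},{"dp": [-4,3,9],"roll": 0,"jaw": 0},{"dp": [-4,3,9],"roll": 0,"jaw": 0},{"dp": [-4,3,9],"roll": 0,"jaw": 0}]}}

```text
time_s: 26.82
tcp_pos: [0.4548, 0.0803, 0.0793]
eef_rot: [174.8, -15.7, -18.9]
contact_force: [0.5, -0.1, 0.7]
gripper_width: 0.0001
gripper_force: 0.0
```

```bash
python3 -c "
from opt import *
now();here();to(G(-.015,0,.078)); to(G(-.10,0,.078))"
```

```text
tcp [-159.2    2.4   79.3] lead [-145.2   21.6   66.6] tips [[-163.0, 22.0, 61.0], [-145.0, 22.0, 67.0], [-166.0, -20.0, 65.0], [-147.0, -20.0, 70.0]]
max dx 146.0 lead x then 0.8018147440838561
gauge pos -0.15920056045104197 0.0023753682655329005 0.07930110410931689 q [ 43.6   6.2 -58.2  36.8 -27.9  -6.3]
dp [139.  -6.  40.] n=2.3 | tilt 16.5 heading -37.4 t 26.8
dp [57. -1. 17.] n=0.9 | tilt 16.5 heading -37.4 t 26.8
```

Emit:
{"fn": "send_rows", "kwargs": {"steps": [{"dp": [-1,0,3],"roll": 0,"jaw": 0},{"dp": [59.6,-3.9,19.7],"roll": 0,"jaw": 0},{"dp": [120,-7.6,36.5],"roll": 0,"jaw": 0},{"dp": [120,-7.6,36.5],"roll": 0,"jaw": 0},{"dp": [120,-7.6,36.5],"roll": 0,"jaw": 0}]}}

```text
time_s: 27.45
tcp_pos: [0.5744, 0.0429, 0.0752]
eef_rot: [174.8, -15.6, -19.0]
contact_force: [-0.6, -0.1, -0.2]
gripper_width: 0.0003
gripper_force: 0.0
```

```bash
cat > see.py <<'E'
from opt import *
from plant import r
now();here()
p,R,s=st()
for n in("wrist","top","scene"):
    c=r.capture(n); pickle.dump(c,open(f"last_{n}.pkl","wb")); print(n,"pred axis ends for home",proj(c,[G(.01,0,.055),G(.13,0,.055)]).round(0).tolist())
    cv2.imwrite(f"pics/last_{n}.png",c["image"])
c=pickle.load(open("last_scene.pkl","rb"))
a,b=proj(c,[G(-.02,0,.055),G(.13,0,.055)]); 
x0,y0,x1,y1=[int(v) for v in(min(a[0],b[0])-70,min(a[1],b[1])-60,max(a[0],b[0])+60,max(a[1],b[1])+50)]
cv2.imwrite("pics/sc.png",cv2.resize(c["image"][y0:y1,x0:x1],None,fx=3,fy=3,interpolation=cv2.INTER_CUBIC)); print(x0,y0,x1,y1)
E
python3 see.py
```

```text
tcp [-33.9   2.   75.2] lead [-19.9  21.2  62.4] tips [[-38.0, 22.0, 57.0], [-20.0, 21.0, 62.0], [-41.0, -20.0, 61.0], [-22.0, -21.0, 66.0]]
max dx 7.0 lead x then -12.902082814124142
gauge pos -0.03391504709558527 0.002005938385810406 0.07517066139136376 q [ 30.1  15.5 -46.1  35.8 -26.6   8.2]
wrist pred axis ends for home [[273.0, 184.0], [261.0, -36.0]]
top pred axis ends for home [[268.0, 192.0], [281.0, 152.0]]
scene pred axis ends for home [[300.0, 239.0], [338.0, 266.0]]
221 173 397 316
```

View pics/sc.png

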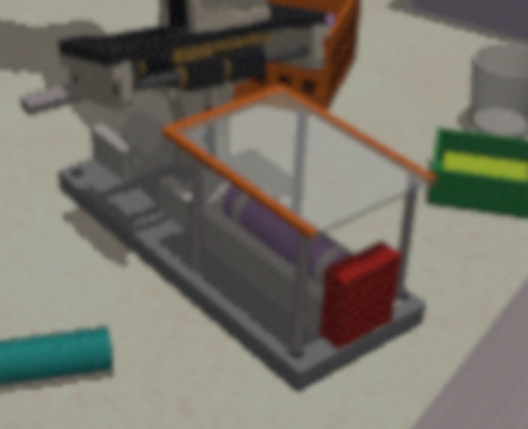

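The scene crop shows the rod under the cover, reaching up to the red stop. I'll retract the tool and then measure its rear end.

Emit:
{"fn": "send_rows", "kwargs": {"steps": [{"dp": [-38,2,-10],"roll": 0,"jaw": 0},{"dp": [-32,2,-40],"roll": 0,"jaw": 0},{"dp": [-20,2,-90],"roll": 0,"jaw": 0},{"dp": [-20,2,-120],"roll": 0,"jaw": 0},{"dp": [-20,2,-120],"roll": 0,"jaw": 0}]}}

```text
time_s: 28.22
tcp_pos: [0.5294, 0.0705, 0.1887]
eef_rot: [175.1, -15.8, -18.9]
contact_force: [-0.1, 0.7, 0.6]
gripper_width: 0.0006
gripper_force: 0.0
```

Run:
```python
from h import *
from plant import r
here()
for n in("wrist","scene","top"):
    c=r.capture(n); m=mask(c,(125,35,30),(170,255,255))
    M=proj(c,[G(.0+.0,.02,.07),G(0,-.02,.04),G(.135,.02,.07),G(.135,-.02,.04)]); x0,y0=np.maximum(M.min(0)-12,0).astype(int); x1,y1=(M.max(0)+12).astype(int)
    k=np.zeros_like(m); k[y0:y1,x0:x1]=m[y0:y1,x0:x1]
    q=cv2.findNonZero(k).reshape(-1,2).astype(float)
    P=plane(c,q,.062); lx=(P-O)@ex; ly=(P-O)@ey; print(n,len(q),"x",np.percentile(lx,[0,1,3,50,97,99,100]).round(4),"y",np.percentile(ly,[3,50,97]).round(4))
    cv2.imwrite(f"pics/e_{n}.png",c["image"])
    if n=="wrist":
        for col in(-3,0,3):
            u0=proj(c,[G(.01,0,.07)])[0]; cc=int(u0[0])+col; ys=np.flatnonzero(k[:,cc]); print("rear top row",ys.max(),((plane(c,[[cc,ys.max()]],.07)-O)@ex).round(4),"expected row",u0[1].round(1))
```

```text
gauge pos -0.08501265131245508 0.015008155923393838 0.18869447691752556 q [ 38.8   3.8 -39.2  22.9 -45.   15.6]
wrist 3 x [0.1267 0.1268 0.1269 0.1302 0.1336 0.1337 0.1338] y [-0.0138 -0.0049  0.011 ]Traceback (most recent call last):
  File "<stdin>", line 13, in <module>
    return umr_maximum(a, axis, None, out, keepdims, initial, where)
ValueError: zero-size array to reduction operation maximum which has no identity
```

View pics/e_wrist.png

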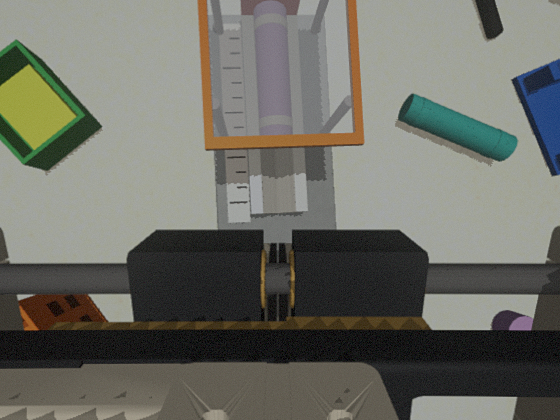

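The wrist view shows the rod through the cover at columns 255–290, with its front at the red stop near row 5 and its rear near row 133. I'll measure the gap numerically.

Run:
```python
from h import *
from plant import r
c=r.capture("wrist"); im=cv2.blur(c["image"],(5,1)); hsv=cv2.cvtColor(im,cv2.COLOR_BGR2HSV)
print("expected rear top row",proj(c,[G(.01,0,.07),G(.01,0,.055),G(.13,0,.07),G(.13,0,.078)]).round(1).tolist())
for col in(268,274,280):
    print(col,[(y,hsv[y,col].tolist()) for y in range(0,22,2)]); print([(y,hsv[y,col].tolist()) for y in range(122,140)])
for row in(50,90):
    m=np.flatnonzero((hsv[row,240:305,1]>25)&(hsv[row,240:305,0]>120))+240; print(row,m.min(),m.max(),((plane(c,[[(m.min()+m.max())/2,row]],.055)-O)@ey))
t=r.capture("scene"); h=cv2.cvtColor(t["image"],cv2.COLOR_BGR2HSV)
m=((h[...,0]>120)&(h[...,0]<168)&(h[...,1]>45)).astype(np.uint8); k=np.zeros_like(m);k[215:290,280:352]=m[215:290,280:352]
q=cv2.findNonZero(k).reshape(-1,2).astype(float); P=plane(t,q,.06); print(np.percentile((P-O)@ex,[0,2,50,98,100]),np.percentile((P-O)@ey,[2,50,98]))
```

```text
expected rear top row [[276.2, 136.1], [274.8, 140.5], [268.7, -4.4], [269.3, -11.2]]
268 [(0, [139, 21, 133]), (2, [141, 19, 131]), (4, [141, 19, 131]), (6, [142, 22, 130]), (8, [140, 23, 131]), (10, [138, 23, 132]), (12, [10, 6, 136]), (14, [20, 6, 136]), (16, [15, 4, 137]), (18, [20, 6, 138]), (20, [150, 4, 128])]
[(122, [20, 6, 136]), (123, [15, 4, 132]), (124, [142, 22, 130]), (125, [139, 21, 133]), (126, [140, 23, 132]), (127, [141, 19, 131]), (128, [141, 19, 133]), (129, [139, 21, 132]), (130, [139, 21, 133]), (131, [139, 21, 133]), (132, [134, 25, 135]), (133, [3, 36, 134]), (134, [15, 150, 158]), (135, [16, 171, 160]), (136, [16, 167, 159]), (137, [16, 167, 159]), (138, [16, 169, 158]), (139, [16, 166, 158])]
274 [(0, [139, 22, 130]), (2, [139, 21, 131]), (4, [136, 21, 131]), (6, [138, 24, 129]), (8, [141, 20, 129]), (10, [138, 25, 131]), (12, [15, 4, 134]), (14, [30, 4, 135]), (16, [30, 4, 136]), (18, [30, 2, 137]), (20, [15, 4, 128])]
[(122, [23, 7, 140]), (123, [141, 14, 130]), (124, [140, 23, 133]), (125, [140, 23, 133]), (126, [142, 21, 134]), (127, [139, 21, 133]), (12
[... 438 characters left out ...]
127]), (16, [15, 4, 129]), (18, [30, 4, 130]), (20, [15, 4, 130])]
[(122, [23, 8, 136]), (123, [141, 14, 128]), (124, [139, 21, 131]), (125, [139, 21, 131]), (126, [139, 22, 130]), (127, [139, 21, 133]), (128, [141, 20, 129]), (129, [139, 21, 132]), (130, [138, 19, 132]), (131, [134, 25, 133]), (132, [135, 27, 134]), (133, [12, 99, 149]), (134, [16, 165, 158]), (135, [16, 169, 160]), (136, [16, 169, 158]), (137, [16, 167, 159]), (138, [16, 166, 160]), (139, [16, 170, 159])]Traceback (most recent call last):
  File "<stdin>", line 8, in <module>
    return umr_minimum(a, axis, None, out, keepdims, initial, where)
ValueError: zero-size array to reduction operation minimum which has no identity
```

Run:
```python
from h import *
from plant import r
for n in("wrist",):
    c=r.capture(n); im=cv2.GaussianBlur(c["image"],(5,1),0); hsv=cv2.cvtColor(im,cv2.COLOR_BGR2HSV)
    cx=274; s=hsv[:,272:276,1].mean(1); w=np.flatnonzero(s[:130]<12); print(w)
    for rr in(w.min()-.5,w.max()+.5,):
        print(rr,((plane(c,[[cx,rr]],.07)-O)@ex))
    m=((hsv[...,1]>30)&((hsv[...,0]>165)|(hsv[...,0]<6))).astype(np.uint8)
    for col in(247,250,292,296): 
        y=np.flatnonzero(m[:40,col]); print(col,y, (plane(c,[[col,y.max()]],.05)-O)@ex if len(y) else "")
    # cover edge check
    o=mask(c,(5,120,100),(22,255,255))
    for col in(235,310):
        y=np.flatnonzero(o[100:160,col])+100; print("edge",y.min(),y.max(),((plane(c,[[col,y.max()+.5]],.120)-O)@ex),((plane(c,[[col,y.max()+.5]],.125)-O)@ex))
```

```text
[ 10  11  12  13  14  15  16  17  18  19 113 114 115 116 117 118 119 120
 121 122]
9.5 [0.1168407]
122.5 [0.02084746]
247 [ 0  1  2  3  4  5  6  7  8  9 10] [0.12944867]
250 [0 1 2 3 4] [0.13491868]
292 [ 0  1  2  3  4  5  6  7  8  9 10] [0.12962391]
296 [] 
edge 134 145 [-0.00931543] [-0.01049496]
edge 132 143 [-0.00961438] [-0.01078711]
```

Emit:
{"fn": "send_rows", "kwargs": {"steps": [{"dp": [0,0,-50],"roll": 0,"jaw": 0},{"dp": [50,0,-60],"roll": 0,"jaw": 0},{"dp": [70,0,-60],"roll": 0,"jaw": 0},{"dp": [70,0,-60],"roll": 0,"jaw": 0},{"dp": [70,0,-60],"roll": 0,"jaw": 0}]}}

```text
time_s: 29.0
tcp_pos: [0.5783, 0.0566, 0.2607]
eef_rot: [174.7, -15.5, -18.9]
contact_force: [-0.5, 0.5, 0.2]
gripper_width: 0.0004
gripper_force: 0.0
```

Run:
```python
from h import *
from plant import r
here()
c=r.capture("wrist"); im=cv2.GaussianBlur(c["image"],(5,1),0); hsv=cv2.cvtColor(im,cv2.COLOR_BGR2HSV)
e=proj(c,[G(.01,0,.07),G(.02,0,.07),G(.12,0,.07),G(.13,0,.07),G(.13,.018,.05),G(.13,-.018,.05)]); print(e.round(1).tolist())
for i in range(2):
    pass
def col(y): return int(round(e[0][0]+(y-e[0][1])*(e[3][0]-e[0][0])/(e[3][1]-e[0][1])))
y0,y1=int(max(e[3][1]-15,0)),int(e[0][1]+12)
for y in range(y0,y1):
    h=hsv[y,col(y)]; x=float(((plane(c,[[col(y),y]],.07)-O)@ex)[0])
    if y<y0+45 or y>y1-38: print(y,h.tolist(),round(x,4))
for q in e[4:]: print([(y,hsv[y,int(q[0])].tolist(),round(float(((plane(c,[[q[0],y+.5]],.05)-O)@ex)[0]),4)) for y in range(int(q[1])-5,int(q[1])+6)])
```

```text
gauge pos -0.034181508603752825 0.016234518436778547 0.2606539917298737 q [ 34.3   4.8 -26.7  19.2 -54.9  25.5]
[[274.1, 201.2], [273.6, 191.8], [268.6, 98.9], [268.1, 89.6], [251.1, 97.1], [282.7, 96.4]]
74 [1, 83, 151] 0.1469
75 [1, 81, 151] 0.1458
76 [1, 83, 151] 0.1448
77 [1, 83, 151] 0.1437
78 [1, 74, 142] 0.1426
79 [1, 63, 126] 0.1415
80 [1, 62, 127] 0.1404
81 [0, 63, 129] 0.1393
82 [2, 64, 128] 0.1383
83 [1, 63, 130] 0.1372
84 [1, 64, 131] 0.1361
85 [1, 65, 130] 0.135
86 [2, 68, 132] 0.1339
87 [179, 58, 127] 0.1329
88 [0, 34, 106] 0.1318
89 [0, 36, 106] 0.1307
90 [176, 37, 110] 0.1296
91 [144, 20, 129] 0.1285
92 [136, 24, 136] 0.1275
93 [138, 19, 135] 0.1264
94 [139, 21, 136] 0.1253
95 [140, 22, 137] 0.1242
96 [140, 17, 132] 0.1231
97 [136, 21, 134] 0.1221
98 [144, 19, 134] 0.121
99 [136, 21, 136] 0.1199
100 [142, 21, 133] 0.1188
101 [146, 15, 134] 0.1177
102 [30, 4, 138] 0.1167
103 [30, 5, 140] 0.1156
104 [20, 6, 138] 0.1145
105 [20, 5, 140] 0.1134
106 [30, 4, 137] 0.1123
107 [40, 6, 138] 0.1113
108 [15, 4, 139] 0.1102
109 [141, 14, 132] 0.1091
110 [140, 23, 134] 0.108
111 [1
[... 1056 characters left out ...]
, 4, 131] 0.0005
211 [15, 77, 142] -0.0006
212 [16, 156, 155] -0.0016
[(92, [2, 37, 109], 0.1352), (93, [4, 35, 109], 0.1341), (94, [0, 38, 108], 0.1329), (95, [0, 39, 110], 0.1318), (96, [178, 42, 110], 0.1306), (97, [4, 37, 109], 0.1295), (98, [8, 17, 123], 0.1284), (99, [30, 5, 140], 0.1272), (100, [15, 4, 138], 0.1261), (101, [30, 2, 137], 0.125), (102, [30, 4, 137], 0.1238)]
[(91, [0, 34, 111], 0.1357), (92, [178, 37, 109], 0.1345), (93, [0, 39, 110], 0.1334), (94, [0, 35, 109], 0.1322), (95, [178, 33, 108], 0.1311), (96, [178, 35, 109], 0.1299), (97, [177, 24, 118], 0.1288), (98, [60, 2, 135], 0.1276), (99, [90, 2, 134], 0.1265), (100, [0, 0, 131], 0.1253), (101, [30, 2, 133], 0.1242)]
```

```bash
python3 -c "
from plant import r
print(r.close_job())"
```

```text
the job is handed in; nothing more can be done
None
```

The job is handed in: the lilac barrel lies in the groove under the cover with its end at the red stop, within about 1 mm by the wrist camera. It covered the last stretch by sliding on from a push, because the arm could not reach the rear point at the needed lean. I saw no sign of contact with the cover or the loose things, and no verdict was returned.

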